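# Load the fret jig of a lute maker

### The arm

A 7-joint arm with a two-finger parallel gripper is mounted at the origin on the work surface. World frame = base frame: x ahead of the robot, y to its left, z up, the work surface at z = 0. Lengths are in mm, angles in rad, forces in N, time in s.
With the tool pointing down it reaches from about 425 to 925 mm from the base axis. Payload 6.8 kg.
Tool frame: the origin (TCP) lies between the finger pads; the fingertips stand 19 mm ahead of it and the grasp point (between the pads) is the TCP; z points along the fingers, y is the line along which they close (so a half turn about z gives the same grasp; the last joint's range is limited). The gripper opens to 88 mm and grips with 3 to 60 N. Pads are 20 mm wide; open, the fingers measure 115 mm over their backs; the gripper's body (75 mm by 178 mm) begins 61 mm behind the grasp point.
Start: joints at [-0.108, 0.477, 0.022, 1.555, -0.011, 1.109, -0.083], TCP at [675.016, 0.007, 241.664] pointing down, gripper open.
Joint ranges: [-2.96, 2.96], [-0.34, 2.1], [-1.41, 1.46], [0.24, 2.44], [-1.37, 4.51], [0.17, 1.92], [-2.96, 2.96]. Speed limits (rad/s): [2.39, 2.39, 3.14, 3.14, 3.14, 3.14, 3.14].

### API

Orientations are given as a rotation vector (axis times angle).
In Python, from bench import robot gives the robot as it stands.
- The arm moves only by the tool step_arm, never from a script. Its argument "deltas" is a list of rows, each an object of numbers: "tx", "ty", "tz": the shift along the world's x, y, z in units of 30 mm (1.0 is 30 mm); "yaw": the turn about the world's z in units of 6 degrees (1.0 is 6 degrees); "fingers": the opening, from 0 (shut) to 1 (fully open). A call has 1 to 10 rows; each row is the pose to reach, as a shift and turn from the pose commanded when the call began; what a row does not reach only later rows make up. A row lasts 1/12 s, in which the tool goes at most 41.7 mm and 7.16 degrees, less where a joint would pass 70% of its speed; a pose out of reach is approached as far as the arm can. A call with a gripper value outside its range is refused whole. The fingers move at their own pace and stop on an object; the grip force is fixed at half the most. Time passes only in rows, so rows that repeat a pose let the fingers close. It gives the time, the measured TCP pose, the force, the opening and the grip force at its end, in the units of the state.
- robot.observe(): the state, without advancing time (a new reading comes with each control period).
- robot.grab_frame(name): name is "scene" or "side" or "wrist"; returns (picture, depth): 480x640x3 uint8, red, green, blue; 480x640 float32, mm along the optical axis (not along the pixel's ray), 0 where there is no reading.
- robot.camera_params(name): a dict with "intrinsics" (3x3 intrinsics, pixels), "k1" (the pictures are not rectified: a ray, as slopes to the right and down, at radius r is drawn at 1 + k1 r^2 times it, then the intrinsics apply), "R" (3x3) and "t" (3): a world point X has camera coordinates R X + t. Camera axes: x right, y down, z forward; pixel columns grow to the right and rows downward; lengths in mm; the calibration is good to about 2 mm. A picture is of the moment at which its call begins: read the wrist's pose just before it. camera_params takes no time and is no camera call; for the wrist camera it gives the pose at the moment of the call.
- robot.finish_job(): hands the job in; it is judged then, once.
The state is a dict: "time": time; "joint_pos": joint angles; "joint_velocities": joint speeds; "joint_efforts": joint torques, N m; "ee_pos": TCP position; "eef_rot": TCP orientation; "contact_force": force on the tool from outside, world axes, zero at the start; "wrist_torque": the same for the moment, N m; "opening": finger opening in mm; "grasp_force": force on a finger pad.
Only numpy, scipy, OpenCV 4.12 (cv2) and the standard library are available. Lean on these libraries where they do the work, as an engineer would, in place of code of your own. Each camera call takes 0.05 s, during which the arm holds its last target. There are 200 camera calls.

### The job

The hold-down arm of the fret jig is locked up by a spring clip; do not force it. First pull the clip out sideways from the cross-drilled pin and lay it in the black tray; then, with the arm still up, lay every fret blank flat on the jig's bed, side by side and pushed up tight: the row against the side fence with no gaps, all the ends against the end stop. Last, press the arm's handle down until the catch holds it, and leave the glue bottle, lacquer jar and brush jar standing where they are.

Things in the scene. Friction and masses are not known exactly. Their poses are not given: they have to be found in the camera images.
- jig: The fret jig: aluminium plate fixed to the bench, its top (the bed) 12 mm above the bench. Origin on the bench near its middle: it spans x -87 to 103, y -133 to 167 mm; z up. A steel end stop along y (face at x = +50 mm) and a side fence along x (face at y = +55 mm, x -30 to +50) stand 18 mm above the bed. Behind the stop, along x = +76 mm, lies the hold-down arm, whose tail points to +y.
- corner (a point): Where end stop and side fence meet on the bed: (50, 55, 12) mm in the jig's frame, same axes. Blanks lie on its -x, -y side, lengths along x: a registered blank has its centre 45 mm from the stop (jig x = +5 mm), the first 11 mm from the fence (jig y = +44 mm), each next one 22 mm further in -y. End stop runs on to jig y = -110 mm.
- pin (a point): Upright steel pin, 18 mm thick, on the jig at (76, 134) mm, top 74 mm above the bench; this is the middle of its cross hole, 54 mm up, drilled along the jig's y. The arm's tail (hinge bracket at y = 100 mm, up to 58 mm high; tail to y = 160 mm, top 49 mm high) has a slot round the pin: the clip in the hole stops the tail from rising and so locks the arm up; it must not be forced.
- holddown (a joint): Angle of the hold-down arm about the jig's x: 0 = raised, 0.42 = down, level. A spring pushes it up with 2 to 4 N at the handle; from 0.35 rad a sprung ball in the catch post resists (about 12 N), then snaps over it and holds it at 0.42. Down, its 114 mm keeper bar (top 44 mm above the bench) lies 2 mm above the blanks, over their last 12 mm at the stop. Raised, it slopes up from the hinge and reaches no nearer than jig x = +38 mm.
- handle (a point): Middle of the top of the wooden handle at the arm's free end (36 mm along the jig's x, 55 mm long, 14 mm thick). Raised it is about (76, -91, 146) mm in the jig's frame, fully down (76, -115, 60) mm. The catch post stands beside the arm at (96, -65), 62 mm high.
- clip_loop (a point): Centre of the round loop (30 mm outside, 20 mm inside) of a flat R-clip of 5 mm steel wire. Its x axis points along the straight leg, which runs 6 mm to the -y side and ends 69 mm away; a sprung wavy leg hugs the pin. At the start the loop stands out level to the jig's +y, 48 mm from the pin, about 50 mm above the bench, nothing close under it; a few newtons along the jig's +y draw it out; clear after 45 mm.
- clip_tip (a point): Tip of the R-clip's straight leg, 69 mm along x and -6 mm along y from the loop's centre.
- tray: Black plastic parts tray, fixed to the bench: 160 mm along its x, 130 mm along its y, walls 22 mm high and 4 mm thick, floor 4 mm thick. Origin: on the bench under its middle.
- clip: The R-clip as a body; its origin and axes are those of clip_loop.
- glue: Bystander: white glue bottle, 40 mm thick, 110 mm high, origin under its foot.
- lacquer: Bystander: amber lacquer jar, 66 mm thick, 85 mm high, origin under its foot.
- brush_jar: Bystander: white jar, 72 mm thick, 90 mm high, with brushes to 230 mm, origin under its foot.
- blank1_mid (a point): Centre of a loose dark rosewood fret blank, a square bar 90 x 22 x 22 mm with a pearl dot in the middle of each long face, 30 to 55 g; its x axis is its length, and any long face may be up. Three to five such blanks lie on the bench to the right of the jig.
- blank1: The same blank as a body, origin in the middle of its underside as built.
- blank2_mid (a point): Centre of a loose dark rosewood fret blank, a square bar 90 x 22 x 22 mm with a pearl dot in the middle of each long face, 30 to 55 g; its x axis is its length, and any long face may be up. Three to five such blanks lie on the bench to the right of the jig.
- blank2: The same blank as a body, origin in the middle of its underside as built.
- blank3_mid (a point): Centre of a loose dark rosewood fret blank, a square bar 90 x 22 x 22 mm with a pearl dot in the middle of each long face, 30 to 55 g; its x axis is its length, and any long face may be up. Three to five such blanks lie on the bench to the right of the jig.
- blank3: The same blank as a body, origin in the middle of its underside as built.
- blank4_mid (a point): Centre of a loose dark rosewood fret blank, a square bar 90 x 22 x 22 mm with a pearl dot in the middle of each long face, 30 to 55 g; its x axis is its length, and any long face may be up. Three to five such blanks lie on the bench to the right of the jig.
- blank4: The same blank as a body, origin in the middle of its underside as built.
- blank5_mid (a point): Centre of a loose dark rosewood fret blank, a square bar 90 x 22 x 22 mm with a pearl dot in the middle of each long face, 30 to 55 g; its x axis is its length, and any long face may be up. Three to five such blanks lie on the bench to the right of the jig.
- blank5: The same blank as a body, origin in the middle of its underside as built.
Things that resemble listed ones, but are neither listed nor needed, are in the scene too. Of the things shaped like the tray, the black one is meant.

How it is judged:
By the outcome, as a careful person would: the job done as asked, in the order asked, and still so for the second after the job is handed in, with the robot touching nothing.
Of blank1, blank2, blank3, blank4, blank5 only 3 to 5 are there at a start; the rules pass over those that are not, and their reading is None.
At some moment in a run one of blank1, blank2, blank3, blank4, blank5 may be knocked a few centimetres aside while the robot is not near it.
Once in a run the grip may slacken for a moment while it holds something.
It also fails if it takes over 210 s, if anything falls off the work surface, if the arm or the gripper's body presses on something with over 40 N, if the wrist force passes 120 N, or if a joint passes its speed limit or range.

## Working session

There is one attempt and no reset: what is moved stays moved. The work goes in short steps, Python scripts to look and compute and a tool call to move; the robot and the scene stay as the last step left them, time stands still between calls to the robot, and variables do not carry over. Pictures are saved under pics/ and viewed, at most 14 in all, crops included, and the job is handed in when it is done.

Besides the shell and the picture viewer there is one more tool, called after "Emit:" in YAML: its name, and indented under it one key for each argument. step_arm: Moves the arm, as the interface text tells. Its arguments: {"type":"object","properties":{"deltas":{"type":"array","items":{"type":"object","properties":{"tx":{"type":"number"},"ty":{"type":"number"},"tz":{"type":"number"},"yaw":{"type":"number"},"fingers":{"type":"number"}}}}},"required":["deltas"]}

```bash
mkdir -p pics
cat > h.py <<'E'
import numpy as np, cv2
from bench import robot
def snap(name, fn=None):
    p=robot.camera_params(name); im,d=robot.grab_frame(name)
    if fn: cv2.imwrite('pics/'+fn+'.png', im[:,:,::-1])
    np.savez('pics/'+(fn or name)+'.npz',im=im,d=d,K=p['intrinsics'],k1=p['k1'],R=p['R'],t=p['t'])
    return im,d,p
def cloud(d,p):
    K=np.array(p['intrinsics'],float);k1=float(p['k1']);R=np.array(p['R']);t=np.array(p['t'])
    v,u=np.mgrid[0:480,0:640]
    uv=np.stack([u.ravel(),v.ravel()],1).astype(float)[:,None]
    s=cv2.undistortPoints(uv,K,np.array([k1,0,0,0,0.]))[:,0]
    z=d.ravel()
    C=np.c_[s*z[:,None],z]
    X=(C-t)@R
    X[z<=0]=np.nan
    return X.reshape(480,640,3)
def load(fn):
    f=np.load('pics/'+fn+'.npz'); return f['im'],cloud(f['d'],dict(intrinsics=f['K'],k1=f['k1'],R=f['R'],t=f['t']))
def project(X,fn):
    f=np.load('pics/'+fn+'.npz'); 
    uv,_=cv2.projectPoints(np.array(X,float).reshape(-1,1,3),cv2.Rodrigues(f['R'])[0],f['t'],f['K'],np.array([float(f['k1']),0,0,0,0]))
    return uv[:,0]
E
python3 - <<'E'
from h import *
for n in ['scene','side']: snap(n,n+'0')
print(robot.observe())
E
```

```text
{'time': 0.1, 'joint_pos': array([-0.10811152,  0.4777454 ,  0.02233775,  1.55626734, -0.01147588,
        1.10930317, -0.08307451]), 'joint_velocities': array([ 0.00137626, -0.00115502,  0.00270848, -0.00206882, -0.00032467,
       -0.00132463, -0.00062682]), 'joint_efforts': array([ 4.71647683e-03, -5.84088278e+01,  1.53989889e+00, -2.73312145e+01,
       -5.42987685e-02,  1.30690381e-02,  5.50689708e-05]), 'ee_pos': array([ 6.74524716e+02, -1.87381456e-03,  2.40796080e+02]), 'eef_rot': array([-2.22063280e+00, -2.22079495e+00,  1.91460155e-03]), 'contact_force': array([-0.28769818, -0.47307531, -1.05977767]), 'wrist_torque': array([-0.00364733,  0.04429231, -0.02287348]), 'grasp_force': 0.0, 'opening': 87.76234639072017}
```

View pics/scene0.png

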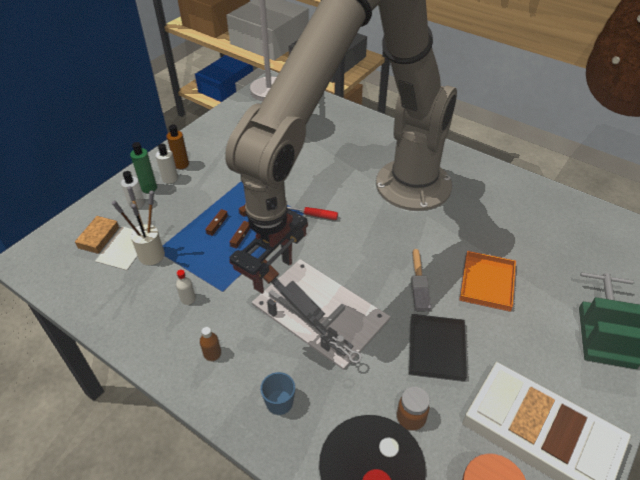

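View pics/side0.png

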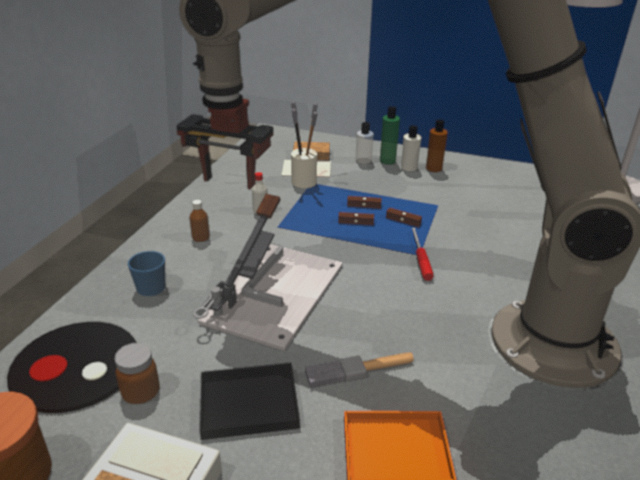

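Run:
```python
from h import *
for n,pts in [('scene0',dict(clip=(358,366),tray=(438,347),b1=(217,222),b2=(240,233),glue=(185,290),brush=(148,245),amb=(209,345),lac=(413,408),plate=(365,315))),
 ('side0',dict(b1=(365,199),b2=(355,215),b3=(404,214),tray=(250,400),plate=(305,280),handle=(268,203),loop=(204,338),glue=(259,195),brush=(303,165)))]:
    im,X=load(n)
    for k,(u,v) in pts.items(): print(n,k,np.round(np.nanmedian(X[v-1:v+2,u-1:u+2].reshape(-1,3),0),1))
    m=(X[...,2]>8)&(X[...,2]<16)&(im.min(2)>100)
    m=m&(abs(X[...,0]-675)<250)&(abs(X[...,1]-0)<250)
    nl,lab,st,_=cv2.connectedComponentsWithStats(m.astype(np.uint8))
    k=1+np.argmax(st[1:,4]); P=X[lab==k][:,:2].astype(np.float32)
    print(len(P),P.min(0),P.max(0),np.nanmedian(X[lab==k][:,2]),cv2.minAreaRect(P))
    # blanks
    h=(X[...,2]>14)&(X[...,2]<28)&(im[...,0]>im[...,2]+15)&(im.max(2)<140)
    nl,lab,st,_=cv2.connectedComponentsWithStats(h.astype(np.uint8))
    for k in range(1,nl):
        if st[k,4]>50: Q=X[lab==k]; print(' brown',st[k],np.round(np.median(Q,0)),cv2.minAreaRect(Q[:,:2].astype(np.float32)))
```

```text
scene0 clip [639.5 211.   -1.9]
scene0 tray [484.9 340.    1. ]
scene0 b1 [ 491.6 -368.1   22.1]
scene0 b2 [ 487.4 -284.3   21.3]
scene0 glue [ 741.2 -239.2   60.4]
scene0 brush [ 697.9 -412.8   76.6]
scene0 amb [825.4 -78.   64.9]
scene0 lac [699.8 380.1  82.1]
scene0 plate [511.4 149.3  10.1]
3051 [ 459.6355  -102.57676] [616.6661  201.89833] 11.13452255962427 ((536.40673828125, 47.369171142578125), (301.84515380859375, 138.0650634765625), 85.21407318115234)
 brown [388 183  33  17 153] [73. 11. 22.] ((70.89435577392578, 4.443531036376953), (27.922971725463867, 110.25251007080078), 1.602449655532837)
 brown [206 210  21  23 175] [ 492. -375.   20.] ((486.0708923339844, -376.2242736816406), (94.19493865966797, 22.33151626586914), 12.650769233703613)
 brown [230 221  19  25 175] [ 489. -287.   20.] ((484.24932861328125, -288.9085388183594), (95.58673858642578, 22.371856689453125), 14.379666328430176)
 brown [ 75 222  43  28 178] [ 738. -586.   21.] ((729.3045654296875, -588.8846435546875), (59.03255081176758, 123.85528564453125), 74.94815063476562)
 brown [138 255  23   8  72] [ 703.
[... 2101 characters left out ...]
. 24. 19.] ((74.3718032836914, 8.598766326904297), (27.28789710998535, 133.3636016845703), 7.471090316772461)
 brown [120 379  39  22 236] [657. 398.  21.] ((663.2222290039062, 389.87237548828125), (62.80477523803711, 30.135189056396484), 39.650638580322266)
 brown [398 411  48  20 169] [187. 280.  18.] ((200.81654357910156, 294.0594482421875), (70.81405639648438, 38.53809356689453), 21.088102340698242)
 brown [348 414  49   3  87] [279. 305.  16.] ((280.3273010253906, 305.4421691894531), (79.15352630615234, 4.273688316345215), 18.912456512451172)
 brown [ 35 452  15  28 123] [707. 567.  22.] ((711.7564697265625, 560.7658081054688), (7.911104202270508, 51.60750961303711), 22.475128173828125)
```

Run:
```python
from h import *
im,X=load('side0')
for n in ['side0','scene0']:
    im,X=load(n)
    m=(im.max(2)<50)&(X[...,2]>-5)&(X[...,2]<27)&(abs(X[...,0]-486)<130)&(abs(X[...,1]-337)<130)
    nl,lab,st,_=cv2.connectedComponentsWithStats(m.astype(np.uint8)); k=1+np.argmax(st[1:,4])
    P=X[lab==k]; print(st[k],cv2.minAreaRect(P[:,:2].astype(np.float32)),cv2.minAreaRect(P[P[:,2]>17][:,:2].astype(np.float32)))
```

```text
[ 201  364   98   75 6084] ((487.5877380371094, 337.4743957519531), (156.02569580078125, 135.7519073486328), 27.40192222595215) ((486.9576416015625, 338.56500244140625), (155.9744110107422, 132.21395874023438), 27.4789981842041)
[411 315  46  29 228] ((445.6207580566406, 286.6687316894531), (63.951873779296875, 137.46319580078125), 62.71487808227539) ((448.8055725097656, 285.0259704589844), (63.951873779296875, 130.296142578125), 62.71487808227539)
```

Emit:
step_arm:
  deltas:
    - {"ty": 1.2, "tx": -0.2}
    - {"ty": 2.4, "tx": -0.4, "yaw": -0.4}
    - {"ty": 3.6, "tx": -0.8, "yaw": -0.8}
    - {"ty": 4.8, "tx": -1.1, "tz": -0.5, "yaw": -0.8}
    - {"ty": 5.8, "tx": -1.1, "tz": -1.2, "yaw": -0.8}
    - {"ty": 6.8, "tx": -1.1, "tz": -2, "yaw": -0.8}
    - {"ty": 6.8, "tx": -1.1, "tz": -3, "yaw": -0.8}
    - {"ty": 6.8, "tx": -1.1, "tz": -3, "yaw": -0.8}
    - {"ty": 6.8, "tx": -1.1, "tz": -3, "yaw": -0.8}

```text
invalid input
```

Run:
```python
from h import *
print(robot.observe()['ee_pos'],robot.observe()['eef_rot'])
im,d,p=snap('wrist','w1'); print(np.array(p['R']),p['t'])
```

```text
[ 6.74524716e+02 -1.87381456e-03  2.40796080e+02] [-2.22063280e+00 -2.22079495e+00  1.91460155e-03]
[[ 9.99994052e-01 -1.82671448e-05 -3.44907938e-03]
 [ 9.16711814e-04 -9.62612367e-01  2.70881136e-01]
 [-3.32507470e-03 -2.70882686e-01 -9.62606625e-01]] [-673.7016955   -30.87243537  391.93395461]
```

View pics/w1.png

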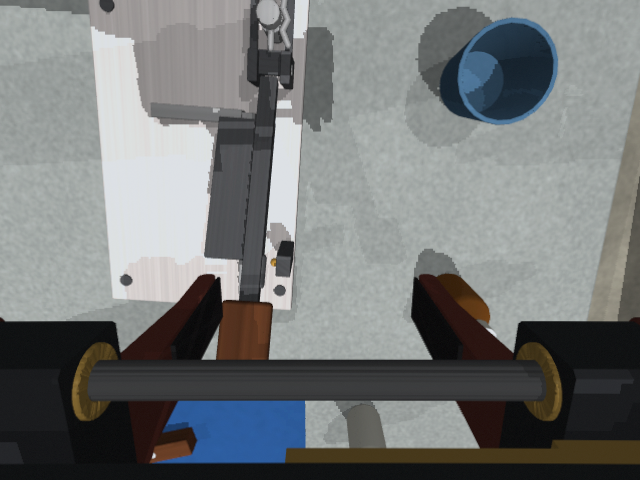

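Emit:
step_arm:
  deltas:
    - {"tx": -0.2, "ty": 1.2, "tz": 0, "yaw": 0, "fingers": 1}
    - {"tx": -0.4, "ty": 2.4, "tz": 0, "yaw": -0.4, "fingers": 1}
    - {"tx": -0.8, "ty": 3.6, "tz": 0, "yaw": -0.8, "fingers": 1}
    - {"tx": -1.1, "ty": 4.8, "tz": -0.5, "yaw": -0.8, "fingers": 1}
    - {"tx": -1.1, "ty": 5.8, "tz": -1.2, "yaw": -0.8, "fingers": 1}
    - {"tx": -1.1, "ty": 6.8, "tz": -2, "yaw": -0.8, "fingers": 1}
    - {"tx": -1.1, "ty": 6.8, "tz": -3, "yaw": -0.8, "fingers": 1}
    - {"tx": -1.1, "ty": 6.8, "tz": -3, "yaw": -0.8, "fingers": 1}
    - {"tx": -1.1, "ty": 6.8, "tz": -3, "yaw": -0.8, "fingers": 1}

```text
time: 0.9
ee_pos: [640.9, 202.9, 150.1]
eef_rot: [-2.312, -2.126, 0.007]
contact_force: [0.6, -0.5, 0.5]
opening: 87.8
grasp_force: 0.0
```

Run:
```python
from h import *
o=robot.observe();print(o['ee_pos'],o['eef_rot'],o['time'],o['contact_force'])
im,d,p=snap('wrist','w2')
print(project([[640.9,203.6,50],[636.9,155.8,74],[640.9,203.6,151]],'w2'))
```

```text
[640.88158382 202.92405825 150.07334527] [-2.31200691 -2.12577899  0.00694112] 0.9 [ 0.59937836 -0.54939712  0.45728824]
[[317.57187363 247.65172159]
 [317.44174463 330.63381252]
 [316.87705065 321.45197663]]
```

View pics/w2.png

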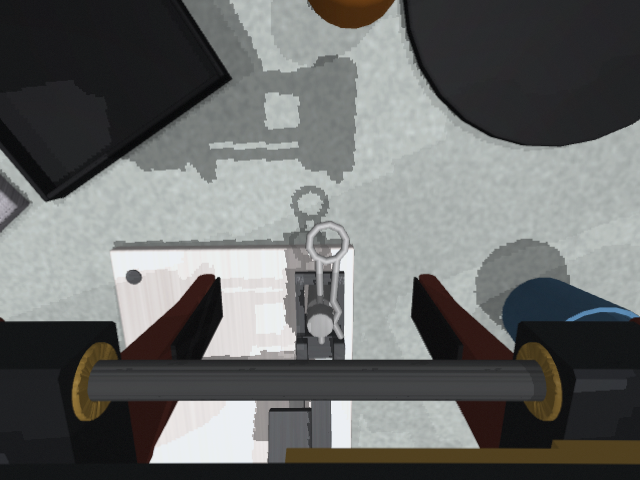

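```bash
cat >> h.py <<'E'
def atz(fn,u,v,z):
    f=np.load('pics/'+fn+'.npz')
    s=cv2.undistortPoints(np.array([[[u,v]]],float),f['K'],np.array([float(f['k1']),0,0,0,0]))[0,0]
    C=-f['R'].T@f['t']; r=f['R'].T@np.array([*s,1]); return np.round(C+r*(z-C[2])/r[2],1)
E
python3 - <<'E'
from h import *
im,X=load('w2')
print('loop',atz('w2',328,243,50),'pin',atz('w2',320,324,74), X[320,320],'tray corner',atz('w2',230,77,22),X[150,250])
w=X[222:265,303:352]; m=(w[...,2]>40)&(w[...,2]<60); Q=w[m]; print(len(Q),np.median(Q,0),Q.min(0),Q.max(0))
cv2.imwrite('pics/w2c.png',cv2.resize(im[200:360,260:400,::-1],None,fx=4,fy=4,interpolation=2)[:600])
E
```

```text
loop [648.1 206.3  50. ] pin [638.9 160.4  74. ] [639.10666471 162.72482079  73.18596419] tray corner [592.5 316.7  22. ] [595.3165372  268.29142163  -0.85902305]
883 [647.17843805 205.83209548  50.28199863] [633.19321922 191.22231011  45.9280158 ] [662.22197293 220.37112385  53.72271374]
```

View pics/w2c.png

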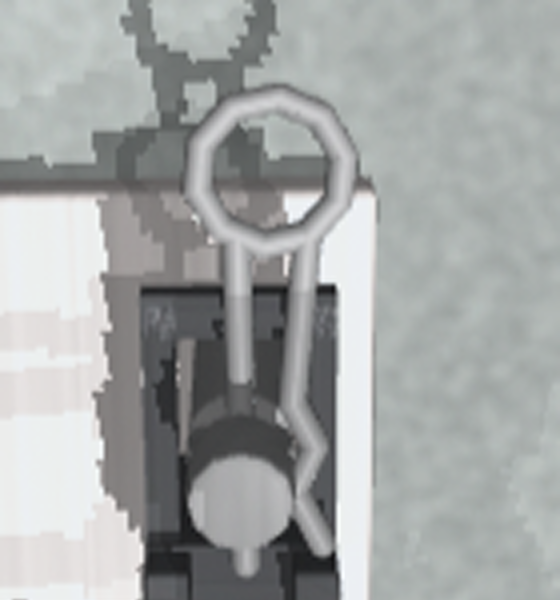

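Emit:
step_arm:
  deltas:
    - {"tx": 0.22, "ty": 0.1, "tz": -1.0, "yaw": 0, "fingers": 0.7}
    - {"tx": 0.22, "ty": 0.1, "tz": -2.0, "yaw": 0, "fingers": 0.55}
    - {"tx": 0.22, "ty": 0.1, "tz": -3, "yaw": 0, "fingers": 0.5}
    - {"tx": 0.22, "ty": 0.1, "tz": -3, "yaw": 0, "fingers": 0.45}
    - {"tx": 0.22, "ty": 0.1, "tz": -3, "yaw": 0, "fingers": 0}
    - {"tx": 0.22, "ty": 0.1, "tz": -3, "yaw": 0, "fingers": 0}
    - {"tx": 0.22, "ty": 0.1, "tz": -3, "yaw": 0, "fingers": 0}
    - {"tx": 0.22, "ty": 0.1, "tz": -3, "yaw": 0, "fingers": 0}
    - {"tx": 0.22, "ty": 0.1, "tz": -3, "yaw": 0, "fingers": 0}

```text
time: 1.7
ee_pos: [649.6, 207.3, 63.6]
eef_rot: [2.312, 2.126, 0.004]
contact_force: [-0.4, 0.1, -0.7]
opening: 31.5
grasp_force: 0.1
```

Emit:
step_arm:
  deltas:
    - {"tx": 0, "ty": 0, "tz": 0, "yaw": 0, "fingers": 0}
    - {"tx": 0, "ty": 0, "tz": 0, "yaw": 0, "fingers": 0}
    - {"tx": 0, "ty": 0, "tz": 0, "yaw": 0, "fingers": 0}

```text
time: 1.95
ee_pos: [649.2, 207.2, 62.4]
eef_rot: [2.312, 2.126, 0.002]
contact_force: [1.9, -0.1, 2.2]
opening: 27.5
grasp_force: 30.0
```

Emit:
step_arm:
  deltas:
    - {"tx": 0.02, "ty": 0.2, "tz": 0, "yaw": 0, "fingers": 0}
    - {"tx": 0.03, "ty": 0.4, "tz": 0, "yaw": 0, "fingers": 0}
    - {"tx": 0.05, "ty": 0.6, "tz": 0, "yaw": 0, "fingers": 0}
    - {"tx": 0.07, "ty": 0.8, "tz": 0, "yaw": 0, "fingers": 0}
    - {"tx": 0.08, "ty": 1.0, "tz": 0, "yaw": 0, "fingers": 0}
    - {"tx": 0.1, "ty": 1.2, "tz": 0, "yaw": 0, "fingers": 0}
    - {"tx": 0.12, "ty": 1.4, "tz": 0, "yaw": 0, "fingers": 0}
    - {"tx": 0.13, "ty": 1.6, "tz": 0, "yaw": 0, "fingers": 0}
    - {"tx": 0.15, "ty": 1.8, "tz": 0, "yaw": 0, "fingers": 0}
    - {"tx": 0.17, "ty": 2.0, "tz": 0, "yaw": 0, "fingers": 0}

```text
time: 2.78
ee_pos: [653.6, 267.7, 61.6]
eef_rot: [-2.312, -2.127, 0.0]
contact_force: [0.7, 0.1, 0.2]
opening: 27.5
grasp_force: 30.0
```

Run:
```python
from h import *
im,d,p=snap('wrist','w3'); o=robot.observe(); print(o['ee_pos'],o['opening'],o['grasp_force'])
```

```text
[653.53536799 269.53623919  61.69458951] 27.55882857439299 30.000139474868774
```

View pics/w3.png

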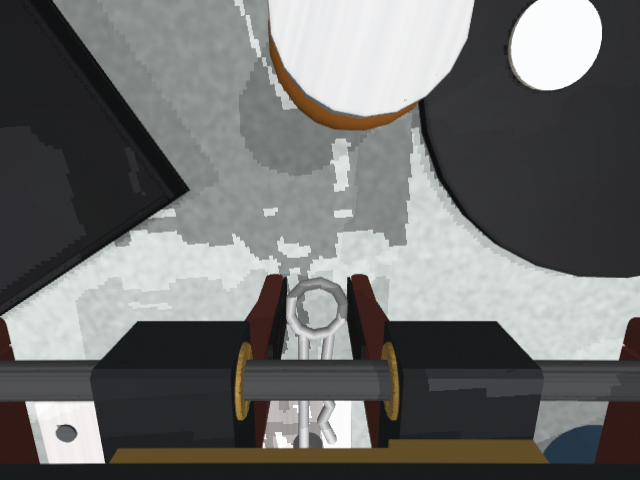

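Emit:
step_arm:
  deltas:
    - {"tx": -0.3, "ty": 0.1, "tz": 0.5, "yaw": 0, "fingers": 0}
    - {"tx": -1.2, "ty": 0.5, "tz": 1.1, "yaw": 0.8, "fingers": 0}
    - {"tx": -2.2, "ty": 1.0, "tz": 1.3, "yaw": 1.6, "fingers": 0}
    - {"tx": -3.2, "ty": 1.5, "tz": 1.3, "yaw": 2.4, "fingers": 0}
    - {"tx": -4.2, "ty": 2.1, "tz": 1.3, "yaw": 3.2, "fingers": 0}
    - {"tx": -5.1, "ty": 2.7, "tz": 1.1, "yaw": 4.0, "fingers": 0}
    - {"tx": -5.9, "ty": 3.1, "tz": 0.7, "yaw": 5, "fingers": 0}
    - {"tx": -5.9, "ty": 3.1, "tz": 0.2, "yaw": 5, "fingers": 0}
    - {"tx": -5.9, "ty": 3.1, "tz": 0, "yaw": 5, "fingers": 0}

```text
time: 3.58
ee_pos: [474.3, 360.9, 60.5]
eef_rot: [-1.678, -2.654, 0.002]
contact_force: [1.1, -0.8, -0.5]
opening: 27.4
grasp_force: 30.0
```

Run:
```python
from h import *
im,d,p=snap('wrist','w4'); o=robot.observe(); print(o['ee_pos'],o['opening'],o['grasp_force'])
```

```text
[475.59214299 359.36264875  59.84591325] 27.561720622696214 29.999642372131348
```

View pics/w4.png

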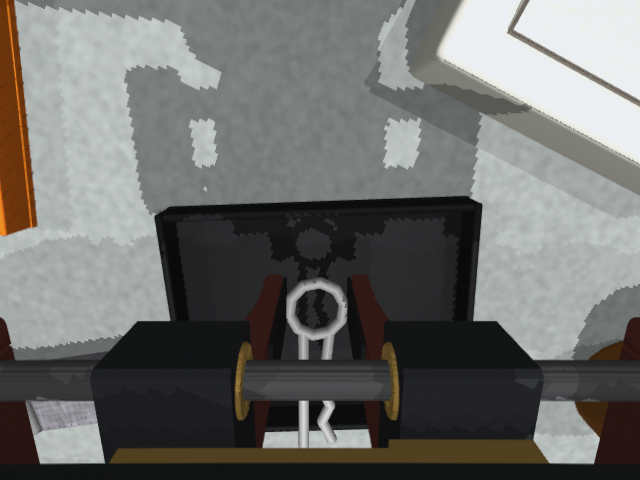

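Emit:
step_arm:
  deltas:
    - {"tx": -0.05, "ty": 0.1, "tz": -0.5, "yaw": 0, "fingers": 0}
    - {"tx": -0.05, "ty": 0.1, "tz": -0.9, "yaw": 0, "fingers": 0}
    - {"tx": -0.05, "ty": 0.1, "tz": -1.15, "yaw": 0, "fingers": 0}
    - {"tx": -0.05, "ty": 0.1, "tz": -1.15, "yaw": 0, "fingers": 0}
    - {"tx": -0.05, "ty": 0.1, "tz": -1.15, "yaw": 0, "fingers": 0}
    - {"tx": -0.05, "ty": 0.1, "tz": -1.15, "yaw": 0, "fingers": 0.55}
    - {"tx": -0.05, "ty": 0.1, "tz": -1.15, "yaw": 0, "fingers": 0.55}
    - {"tx": -0.05, "ty": 0.1, "tz": -1.15, "yaw": 0, "fingers": 0.55}
    - {"tx": -0.05, "ty": 0.1, "tz": -0.5, "yaw": 0, "fingers": 0.55}
    - {"tx": -0.05, "ty": 0.1, "tz": 1, "yaw": 0, "fingers": 0.55}

```text
time: 4.47
ee_pos: [472.6, 360.7, 85.0]
eef_rot: [-1.682, -2.651, 0.013]
contact_force: [0.5, 0.1, 0.1]
opening: 47.8
grasp_force: 0.0
```

Run:
```python
from h import *
im,d,p=snap('wrist','w5'); o=robot.observe(); print(o['ee_pos'],o['joint_pos'])
_,X=load('w5')
m=(im.min(2)>110)&(X[...,2]<25)&(X[...,2]>2)&(np.hypot(X[...,0]-487,X[...,1]-338)<75)
Q=X[m]; print(len(Q),np.median(Q,0),cv2.minAreaRect(Q[:,:2].astype(np.float32)),Q[:,2].min(),Q[:,2].max())
```

```text
[477.34993918 364.9232006   95.5782692 ] [-0.6326348   0.53038175 -0.16306213  1.8517497   0.11970384  0.76235061
 -0.4201899 ]
1960 [487.53976262 344.02106245   8.07516901] ((490.9574279785156, 325.6194152832031), (28.280555725097656, 106.11394500732422), 21.077726364135742) 5.657596483447002 21.7218682537611
```

Emit:
step_arm:
  deltas:
    - {"tx": 0, "ty": -0.6, "tz": 1, "yaw": -0.5, "fingers": 1}
    - {"tx": 0, "ty": -1.8, "tz": 2, "yaw": -1.5, "fingers": 1}
    - {"tx": 0, "ty": -3.0, "tz": 3, "yaw": -2.5, "fingers": 1}
    - {"tx": 0, "ty": -4.2, "tz": 3.5, "yaw": -3.5, "fingers": 1}
    - {"tx": 0, "ty": -5.4, "tz": 3.5, "yaw": -4.5, "fingers": 1}
    - {"tx": 0, "ty": -6.6, "tz": 3.5, "yaw": -5.5, "fingers": 1}
    - {"tx": 0, "ty": -7.8, "tz": 3.5, "yaw": -6.5, "fingers": 1}
    - {"tx": 0, "ty": -9, "tz": 3.5, "yaw": -7.5, "fingers": 1}
    - {"tx": 0, "ty": -10.2, "tz": 3.5, "yaw": -8.5, "fingers": 1}
    - {"tx": 0, "ty": -11.4, "tz": 3.5, "yaw": -9.5, "fingers": 1}

```text
time: 5.35
ee_pos: [475.2, 19.4, 194.2]
eef_rot: [2.749, 1.521, 0.003]
contact_force: [0.9, 0.9, 0.5]
opening: 88.0
grasp_force: 0.0
```

Emit:
step_arm:
  deltas:
    - {"tx": 0, "ty": -1.2, "tz": 0, "yaw": -1, "fingers": 1}
    - {"tx": 0, "ty": -2.4, "tz": 0, "yaw": -2, "fingers": 1}
    - {"tx": 0, "ty": -3.6, "tz": 0, "yaw": -3, "fingers": 1}
    - {"tx": 0, "ty": -4.8, "tz": 0, "yaw": -4, "fingers": 1}
    - {"tx": 0, "ty": -6, "tz": 0, "yaw": -5, "fingers": 1}
    - {"tx": 0, "ty": -7.2, "tz": 0, "yaw": -6, "fingers": 1}
    - {"tx": 0, "ty": -8.4, "tz": 0, "yaw": -7, "fingers": 1}
    - {"tx": 0, "ty": -9.6, "tz": 0, "yaw": -7.4, "fingers": 1}
    - {"tx": 0, "ty": -10.3, "tz": 0, "yaw": -7.4, "fingers": 1}
    - {"tx": 0, "ty": -10.3, "tz": 0, "yaw": -7.4, "fingers": 1}

```text
time: 6.18
ee_pos: [474.3, -293.7, 194.3]
eef_rot: [3.116, 0.366, 0.002]
contact_force: [-0.1, -0.6, 0.7]
opening: 87.9
grasp_force: 0.0
```

```bash
cat >> h.py <<'E'
def blanks(X,im,zt,show=True):
    h=(abs(X[...,2]-zt)<4)&(im[...,0].astype(int)>im[...,2]+12)&(im.max(2)<170)
    h=cv2.morphologyEx(h.astype(np.uint8),cv2.MORPH_CLOSE,np.ones((15,15)))&(abs(X[...,2]-zt)<4)
    nl,lab,st,_=cv2.connectedComponentsWithStats(h.astype(np.uint8))
    for k in range(1,nl):
        if st[k,4]>300:
            Q=X[lab==k]; Q=Q[~np.isnan(Q[:,0])]; r=cv2.minAreaRect(Q[:,:2].astype(np.float32))
            a=r[2] if r[1][0]>r[1][1] else r[2]+90
            print(st[k],np.round(r[0],1),np.round(r[1],1),'ang',round((a+90)%180-90,1),'z',round(float(np.median(Q[:,2])),1))
E
python3 - <<'E'
from h import *
im,d,p=snap('wrist','w6'); o=robot.observe(); print(o['ee_pos'],o['joint_pos'],o['eef_rot'])
_,X=load('w6'); blanks(X,im,22)
im,d,p=snap('side','side1')
_,X=load('side1'); m=(im.min(2)>110)&(X[...,2]<25)&(X[...,2]>2)&(np.hypot(X[...,0]-487,X[...,1]-338)<75)
Q=X[m]; print('clip',len(Q),np.median(Q,0),cv2.minAreaRect(Q[:,:2].astype(np.float32)))
blanks(X,im,22)
cv2.imwrite('pics/j1.png',np.vstack([np.hstack([cv2.resize(im[340:450,190:310,::-1],(400,360))]*1+[cv2.resize(im[180:360,190:360,::-1],(400,360))])]))
E
```

```text
[ 474.73957151 -290.64201939  193.85821495] [ 0.09976597  0.35253683  0.42143787  1.91413195 -0.17886401  0.90976741
 -0.72595033] [3.11807448e+00 3.70466802e-01 1.30142353e-03]
[ 303  157   26  105 2671] [ 481.8 -289.2] [89.3 21.3] ang 13.8 z 21.7
[ 399  178   35  102 2590] [ 485.4 -376.4] [88.9 22.1] ang 12.1 z 21.6
[ 316  293   53   67 1660] [ 378.7 -338.8] [21.8 73.2] ang -9.7 z 21.8
clip 216 [487.8845663  341.17867106   7.89930801] ((499.45648193359375, 341.8302917480469), (70.70284271240234, 141.86990356445312), 14.493245124816895)
[513 345  79  21 374] [ 6.  68.5] [ 30.6 133.6] ang -0.7 z 22.0
```

View pics/w6.png

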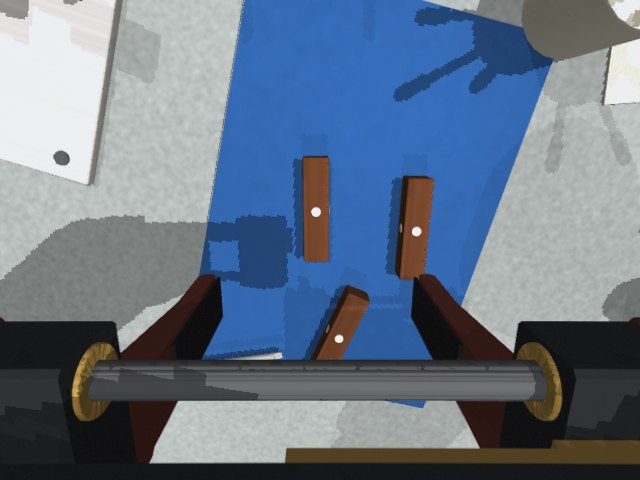

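View pics/j1.png

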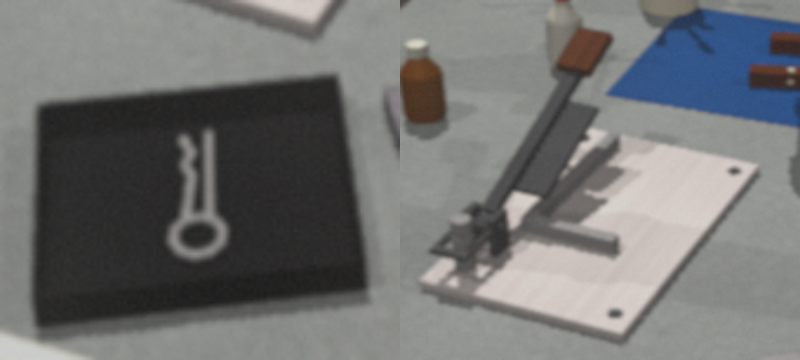

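Emit:
step_arm:
  deltas:
    - {"tx": -0.1, "ty": 0, "tz": -1.2, "yaw": 0, "fingers": 0.6}
    - {"tx": -0.1, "ty": 0, "tz": -2.4, "yaw": 0, "fingers": 0.6}
    - {"tx": -0.1, "ty": 0, "tz": -3.6, "yaw": 0, "fingers": 0.6}
    - {"tx": -0.1, "ty": 0, "tz": -4.7, "yaw": 0, "fingers": 0.6}
    - {"tx": -0.1, "ty": 0, "tz": -5.4, "yaw": 0, "fingers": 0.6}
    - {"tx": -0.1, "ty": 0, "tz": -5.7, "yaw": 0, "fingers": 0.6}
    - {"tx": -0.1, "ty": 0, "tz": -5.7, "yaw": 0, "fingers": 0.6}
    - {"tx": -0.1, "ty": 0, "tz": -5.7, "yaw": 0, "fingers": 0}
    - {"tx": -0.1, "ty": 0, "tz": -5.7, "yaw": 0, "fingers": 0}
    - {"tx": -0.1, "ty": 0, "tz": -5.7, "yaw": 0, "fingers": 0}

```text
time: 7.12
ee_pos: [473.2, -287.9, 23.5]
eef_rot: [3.118, 0.378, 0.003]
contact_force: [-0.1, 0.2, -0.1]
opening: 36.1
grasp_force: 0.0
```

Emit:
step_arm:
  deltas:
    - {"tx": 0, "ty": 0, "tz": 0, "yaw": 0, "fingers": 0}
    - {"tx": 0, "ty": 0, "tz": 0, "yaw": 0, "fingers": 0}
    - {"tx": 0, "ty": 0, "tz": 0, "yaw": 0, "fingers": 0}

```text
time: 7.37
ee_pos: [472.7, -288.2, 23.0]
eef_rot: [3.118, 0.377, 0.002]
contact_force: [-0.4, 0.6, 4.8]
opening: 22.0
grasp_force: 30.0
```

Emit:
step_arm:
  deltas:
    - {"tx": 0, "ty": 0, "tz": 1, "yaw": 0, "fingers": 0}
    - {"tx": 0, "ty": 0.6, "tz": 2, "yaw": 0, "fingers": 0}
    - {"tx": 0, "ty": 1.8, "tz": 3, "yaw": -0.4, "fingers": 0}
    - {"tx": 0.4, "ty": 3, "tz": 3, "yaw": -0.8, "fingers": 0}
    - {"tx": 0.8, "ty": 4.2, "tz": 3, "yaw": -1.2, "fingers": 0}
    - {"tx": 1.2, "ty": 5.4, "tz": 3, "yaw": -1.6, "fingers": 0}
    - {"tx": 1.6, "ty": 6.6, "tz": 3, "yaw": -2, "fingers": 0}
    - {"tx": 2, "ty": 7.8, "tz": 3, "yaw": -2.5, "fingers": 0}
    - {"tx": 2.4, "ty": 9, "tz": 3, "yaw": -3, "fingers": 0}
    - {"tx": 2.4, "ty": 10.2, "tz": 3, "yaw": -3.05, "fingers": 0}

```text
time: 8.2
ee_pos: [542.2, 10.8, 111.5]
eef_rot: [3.128, -0.14, -0.007]
contact_force: [-9.0, -38.6, 2.7]
opening: 40.8
grasp_force: 45.1
```

Emit:
step_arm:
  deltas:
    - {"tx": 0, "ty": 0, "tz": 0, "yaw": 0, "fingers": 0}
    - {"tx": 0, "ty": 0, "tz": 0, "yaw": 0, "fingers": 0}

```text
time: 8.37
ee_pos: [536.5, 15.5, 109.5]
eef_rot: [3.134, -0.128, -0.025]
contact_force: [-13.4, -10.2, -1.9]
opening: 42.0
grasp_force: 29.2
```

Run:
```python
from h import *
im,d,p=snap('wrist','w7'); o=robot.observe(); print(o['ee_pos'],o['eef_rot'],o['opening'],o['grasp_force'],o['joint_pos'])
```

```text
[536.05482569  14.54203499 109.44784881] [ 3.13421185 -0.13049712 -0.02544267] 39.763726523296256 30.47306801425293 [-0.49561323  0.46062115  0.44651486  2.01305322 -0.28342244  0.74494669
 -1.53032322]
```

View pics/w7.png

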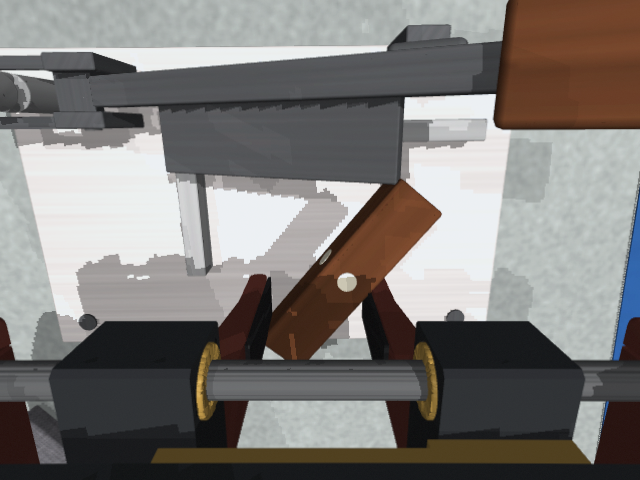

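Emit:
step_arm:
  deltas:
    - {"tx": -0.3, "ty": -0.15, "tz": 0, "yaw": 0, "fingers": 0}
    - {"tx": -0.7, "ty": -0.3, "tz": 0, "yaw": 0, "fingers": 0}
    - {"tx": -1.1, "ty": -0.3, "tz": 0, "yaw": 0, "fingers": 0}
    - {"tx": -1.5, "ty": -0.3, "tz": 0, "yaw": 0, "fingers": 0}
    - {"tx": -1.7, "ty": -0.3, "tz": 0, "yaw": 0, "fingers": 0}
    - {"tx": -1.7, "ty": -0.3, "tz": 0, "yaw": 0, "fingers": 0}
    - {"tx": -1.7, "ty": -0.3, "tz": 0, "yaw": 0, "fingers": 0}

```text
time: 9.0
ee_pos: [493.7, 9.2, 112.6]
eef_rot: [-3.139, 0.123, -0.001]
contact_force: [-0.4, 0.5, 0.3]
opening: 0.8
grasp_force: 0.0
```

Run:
```python
from h import *
im,d,p=snap('wrist','w8'); o=robot.observe(); print(o['ee_pos'],o['eef_rot'],o['opening'],o['grasp_force'],o['contact_force'])
_,X=load('w8')
m=(X[...,2]>60)&(X[...,2]<140)&(im[...,0].astype(int)>im[...,2]+12); m[:,:275]=0;m[:,400:]=0;m[360:]=0;m[:150]=0
Q=X[m]; r=cv2.minAreaRect(Q[:,:2].astype(np.float32)); print(len(Q),r,np.percentile(Q[:,2],[1,5,50,95,99]))
cv2.imwrite('pics/w8s.png',cv2.resize(im[:,:,::-1],(400,300)))
```

```text
[494.0597821    9.22997444 112.6433173 ] [-3.13897266e+00  1.22753874e-01 -1.91468517e-03] 0.4751106756327775 0.0 [0.80806375 0.04888763 0.298442  ]
1926 ((503.2104797363281, 10.897262573242188), (22.649002075195312, 5.231598377227783), 86.48716735839844) [ 93.77398202  97.12513479 121.46291941 136.19831552 138.17957494]
```

View pics/w8s.png

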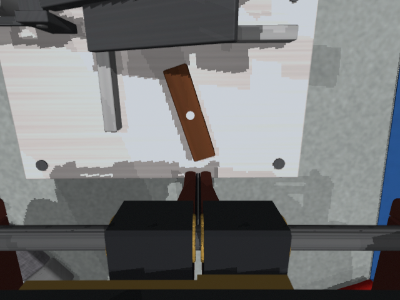

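```bash
cat >> h.py <<'E'
def topfence(X,im):
    m=(abs(X[...,2]-30)<4)
    nl,lab,st,_=cv2.connectedComponentsWithStats(m.astype(np.uint8))
    for k in range(1,nl):
        if st[k,4]>150:
            Q=X[lab==k]; print('z30',st[k],np.round(Q.min(0)),np.round(Q.max(0)),[np.round(a,1) for a in cv2.minAreaRect(Q[:,:2].astype(np.float32))],np.median(im[lab==k],0))
E
python3 - <<'E'
from h import *
im,X=load('w8'); blanks(X,im,34); topfence(X,im)
m=(abs(X[...,2]-12)<3)&(im.min(2)>80)
nl,lab,st,_=cv2.connectedComponentsWithStats(m.astype(np.uint8)); k=1+np.argmax(st[1:,4]); Q=X[lab==k]
print(np.nanmedian(Q[:,2]),cv2.minAreaRect(Q[:,:2].astype(np.float32)))
# hole pixels
for u,v in [(66,264),(445,262)]: print(atz('w8',u,v,12))
# keeper: low points
m=(X[...,2]>36)&(X[...,1]<150)&(X[...,0]>560)
Q=X[m]
for y in range(-60,140,20):
    q=Q[abs(Q[:,1]-y)<5]
    if len(q): print(y,'minx',round(q[:,0].min(),1),'z there',np.round(np.median(q[q[:,0]<q[:,0].min()+3][:,2]),1), 'z rng',q[:,2].min().round(),q[:,2].max().round())
E
```

```text
[ 261  102   83  156 5798] [537.3  15.4] [90.4 22.1] ang 13.5 z 33.5
z30 [ 63  30  49  20 249] [618. 113.  26.] [626. 137.  34.] [array([619.5, 124.1]), array([ 7.2, 24.5]), np.float64(13.9)] [22. 22. 23.]
z30 [ 380   40   98   26 2392] [595. -84.  26.] [611. -31.  32.] [array([603. , -57.4]), array([52.7, 12.3]), np.float64(85.8)] [157. 158. 158.]
z30 [ 153   82   36  129 2824] [527.  82.  26.] [599.  99.  32.] [array([563.2,  90.5]), array([12.7, 72.2]), np.float64(85.7)] [157. 158. 159.]
z30 [ 261  102   83  157 4429] [492.  -5.  26.] [583.  36.  34.] [array([537.3,  15.3]), array([90.4, 22.4]), np.float64(13.5)] [93. 55. 33.]
11.54545376123861 ((553.6327514648438, 47.52879333496094), (300.6174621582031, 173.42884826660156), 86.05430603027344)
[493.7 180.6  12. ]
[475.2 -73.7  12. ]
-20 minx 587.8 z there 105.6 z rng 101.0 109.0
0 minx 589.0 z there 99.8 z rng 92.0 104.0
20 minx 590.3 z there 90.7 z rng 82.0 95.0
40 minx 591.7 z there 81.9 z rng 73.0 86.0
60 minx 593.2 z there 73.0 z rng 66.0 77.0
80 minx 594.7 z there 63.8 z rng 55.0 73.0
100 minx 626.6 z there 59.8 z rng 49.0 66.0
120 minx 617.6 z there 51.2 z rng 36.0 59.0
```

Emit:
step_arm:
  deltas:
    - {"tx": 0.4, "ty": 0.05, "tz": 0, "yaw": 1, "fingers": 0.6}
    - {"tx": 0.8, "ty": 0.11, "tz": 0, "yaw": 2, "fingers": 0.6}
    - {"tx": 1.05, "ty": 0.11, "tz": 0, "yaw": 3, "fingers": 0.6}
    - {"tx": 1.05, "ty": 0.11, "tz": -0.2, "yaw": 3, "fingers": 0.6}
    - {"tx": 1.05, "ty": 0.11, "tz": -1.2, "yaw": 3, "fingers": 0.6}
    - {"tx": 1.05, "ty": 0.11, "tz": -2.1, "yaw": 3, "fingers": 0.6}
    - {"tx": 1.05, "ty": 0.11, "tz": -2.6, "yaw": 3, "fingers": 0.6}
    - {"tx": 1.05, "ty": 0.11, "tz": -2.6, "yaw": 3, "fingers": 0.6}
    - {"tx": 1.05, "ty": 0.11, "tz": -2.6, "yaw": 3, "fingers": 0}
    - {"tx": 1.05, "ty": 0.11, "tz": -2.6, "yaw": 3, "fingers": 0}

```text
time: 9.88
ee_pos: [524.5, 12.1, 33.9]
eef_rot: [3.12, 0.365, -0.001]
contact_force: [0.4, -0.7, -0.2]
opening: 42.6
grasp_force: 0.0
```

Emit:
step_arm:
  deltas:
    - {"tx": 0, "ty": 0, "tz": 0, "yaw": 0, "fingers": 0}
    - {"tx": 0, "ty": 0, "tz": 0, "yaw": 0, "fingers": 0}
    - {"tx": 0, "ty": 0, "tz": 0, "yaw": 0, "fingers": 0}
    - {"tx": 0, "ty": 0, "tz": 0, "yaw": 0, "fingers": 0}

```text
time: 10.22
ee_pos: [524.8, 12.3, 34.5]
eef_rot: [3.12, 0.369, 0.001]
contact_force: [-0.8, -0.6, 0.7]
opening: 21.9
grasp_force: 30.0
```

Emit:
step_arm:
  deltas:
    - {"tx": 0, "ty": 0, "tz": 0.2, "yaw": 0, "fingers": 0}
    - {"tx": 0, "ty": 0.2, "tz": 0.3, "yaw": -1, "fingers": 0}
    - {"tx": 0.1, "ty": 0.6, "tz": 0.3, "yaw": -2, "fingers": 0}
    - {"tx": 0.3, "ty": 1.0, "tz": 0.3, "yaw": -2.95, "fingers": 0}
    - {"tx": 0.5, "ty": 1.4, "tz": 0.3, "yaw": -2.95, "fingers": 0}
    - {"tx": 0.6, "ty": 1.4, "tz": 0.2, "yaw": -2.95, "fingers": 0}
    - {"tx": 0.6, "ty": 1.4, "tz": 0.05, "yaw": -2.95, "fingers": 0}
    - {"tx": 0.6, "ty": 1.4, "tz": 0.05, "yaw": -2.95, "fingers": 0}

```text
time: 10.88
ee_pos: [542.1, 53.6, 35.0]
eef_rot: [3.139, -0.112, -0.002]
contact_force: [-0.7, -0.2, -0.7]
opening: 21.8
grasp_force: 30.0
```

Emit:
step_arm:
  deltas:
    - {"tx": 0.05, "ty": 0, "tz": 0, "yaw": 0, "fingers": 0}
    - {"tx": 0.1, "ty": 0, "tz": 0, "yaw": 0, "fingers": 0}
    - {"tx": 0.15, "ty": -0.01, "tz": 0, "yaw": 0, "fingers": 0}
    - {"tx": 0.2, "ty": -0.01, "tz": 0, "yaw": 0, "fingers": 0}
    - {"tx": 0.23, "ty": -0.02, "tz": 0, "yaw": 0, "fingers": 0}
    - {"tx": 0.23, "ty": -0.02, "tz": 0, "yaw": 0, "fingers": 0}

```text
time: 11.38
ee_pos: [547.3, 53.3, 35.3]
eef_rot: [3.139, -0.115, -0.008]
contact_force: [-5.3, -0.4, 2.3]
opening: 21.9
grasp_force: 30.0
```

Emit:
step_arm:
  deltas:
    - {"tx": 0, "ty": 0, "tz": 0, "yaw": 0, "fingers": 0.35}
    - {"tx": 0, "ty": 0, "tz": 0, "yaw": 0, "fingers": 0.35}
    - {"tx": 0, "ty": 0, "tz": 0, "yaw": 0, "fingers": 0.35}
    - {"tx": 0, "ty": 0, "tz": 0.7, "yaw": 0, "fingers": 0.35}
    - {"tx": 0, "ty": 0, "tz": 1.3, "yaw": 0, "fingers": 0.35}
    - {"tx": 0, "ty": -0.6, "tz": 1.3, "yaw": 0, "fingers": 0}
    - {"tx": 0, "ty": -1.1, "tz": 1.3, "yaw": 0, "fingers": 0}
    - {"tx": 0, "ty": -1.1, "tz": 1.3, "yaw": 0, "fingers": 0}
    - {"tx": 0, "ty": -1.1, "tz": 1.3, "yaw": 0, "fingers": 0}
    - {"tx": 0, "ty": -1.1, "tz": 1.3, "yaw": 0, "fingers": 0}

```text
time: 12.22
ee_pos: [549.8, 21.6, 74.7]
eef_rot: [-3.139, 0.114, -0.0]
contact_force: [-0.3, 0.8, -0.6]
opening: 1.7
grasp_force: 0.0
```

Emit:
step_arm:
  deltas:
    - {"tx": 0, "ty": 0, "tz": -0.6, "yaw": 0, "fingers": 0}
    - {"tx": 0, "ty": 0, "tz": -1.3, "yaw": 0, "fingers": 0}
    - {"tx": 0, "ty": 0, "tz": -1.3, "yaw": 0, "fingers": 0}
    - {"tx": 0.01, "ty": 0.2, "tz": -1.3, "yaw": 0, "fingers": 0}
    - {"tx": 0.02, "ty": 0.4, "tz": -1.3, "yaw": 0, "fingers": 0}
    - {"tx": 0.04, "ty": 0.55, "tz": -1.3, "yaw": 0, "fingers": 0}
    - {"tx": 0.05, "ty": 0.7, "tz": -1.3, "yaw": 0, "fingers": 0}
    - {"tx": 0.06, "ty": 0.8, "tz": -1.3, "yaw": 0, "fingers": 0}
    - {"tx": 0.06, "ty": 0.85, "tz": -1.3, "yaw": 0, "fingers": 0}
    - {"tx": 0.06, "ty": 0.85, "tz": -1.3, "yaw": 0, "fingers": 0}

```text
time: 13.05
ee_pos: [551.6, 46.9, 36.2]
eef_rot: [-3.139, 0.114, -0.001]
contact_force: [-0.2, 0.2, -0.6]
opening: 0.3
grasp_force: 0.0
```

Emit:
step_arm:
  deltas:
    - {"tx": 0, "ty": 0.05, "tz": 0, "yaw": 0, "fingers": 0}
    - {"tx": 0, "ty": 0.1, "tz": 0, "yaw": 0, "fingers": 0}
    - {"tx": 0, "ty": 0.15, "tz": 0, "yaw": 0, "fingers": 0}
    - {"tx": 0, "ty": 0.18, "tz": 0, "yaw": 0, "fingers": 0}
    - {"tx": 0, "ty": 0.18, "tz": 0, "yaw": 0, "fingers": 0}
    - {"tx": 0, "ty": 0.18, "tz": 0, "yaw": 0, "fingers": 0}

```text
time: 13.55
ee_pos: [551.4, 51.6, 35.8]
eef_rot: [3.139, -0.115, -0.0]
contact_force: [-0.4, 0.5, 0.1]
opening: 0.4
grasp_force: 0.0
```

```bash
cat >> h.py <<'E'
O=np.array([553.0,29.8]); YAW=np.deg2rad(-4.2)
def jig(w): 
    c,s=np.cos(YAW),np.sin(YAW); d=np.array(w)[...,:2]-O; return np.round(np.stack([c*d[...,0]+s*d[...,1],-s*d[...,0]+c*d[...,1]],-1),1)
def blanks_j(n):
    im,d,p=snap(n,n+'_t'); _,X=load(n+'_t'); 
    m=(abs(X[...,2]-34)<4)&(im[...,0].astype(int)>im[...,2]+12)&(im.max(2)<170)
    nl,lab,st,_=cv2.connectedComponentsWithStats(m.astype(np.uint8))
    for k in range(1,nl):
        if st[k,4]>60:
            J=jig(X[lab==k]); r=cv2.minAreaRect(J.astype(np.float32)); print(n,st[k],'jig c',np.round(r[0],1),np.round(r[1],1),round(r[2],1),'x',J[:,0].min(),J[:,0].max(),'y',J[:,1].min(),J[:,1].max())
E
python3 - <<'E'
from h import *
blanks_j('wrist');blanks_j('side')
im,X=load('wrist_t'); topfence(X,im)
E
```

```text
wrist [ 238  241   75   80 3846] jig c [11.1 40.7] [35.2 29.7] 0.0 x -6.5 28.7 y 25.8 55.5
wrist [321 286  19  11 140] jig c [ 7.8 18.6] [1.6 7.3] 5.4 x 6.6 8.5 y 15.0 22.2
side [250 279  42  19 348] jig c [ 5.1 37.3] [94.9 40. ] 2.2 x -42.7 53.0 y 16.5 56.6
side [529 342  64  19 243] jig c [-562.2   -9.3] [109.8  28.6] 12.5 x -614.6 -506.4 y -35.2 6.5
side [118 374  40  19 129] jig c [ 84.6 365.6] [63.6 28.6] 44.4 x 64.7 117.3 y 333.2 385.0
side [ 27 446  21  34 101] jig c [118.8 545.5] [11.7 57.5] 20.1 x 109.5 134.2 y 520.5 574.5
z30 [531  35  17  22 236] [644. -33.  26.] [651. -31.  34.] [array([647.3, -31.6]), array([1.9, 6.8]), np.float64(87.2)] [32. 33. 34.]
z30 [128  63  15  21 184] [646. 111.  26.] [652. 113.  34.] [array([649. , 111.7]), array([1.7, 6.5]), np.float64(87.2)] [42. 43. 44.]
z30 [ 12  89  29  51 403] [630. 149.  26.] [647. 160.  34.] [array([637.7, 153.3]), array([ 9.4, 17.7]), np.float64(78.9)] [70. 71. 71.]
z30 [109 139  44  24 236] [618. 113.  26.] [628. 126.  34.] [array([625.6, 118. ]), array([15.2,  7.2]), np.float64(51.9)] [32.5 33.  34. ]
z30 [ 210  237  106   84 5367] [549.  54.  26.] [587.  98.  34.] [array([566.6,  75.2]), array([43.2, 37.8]), np.float64(85.8)] [113.  70.  44.]
z30 [318 282  21  12 154] [561.  44.  26.] [563.  53.  34.] [array([562.1,  48.5]), array([2. , 8.7]), np.float64(7.9)] [64. 33. 27.]
```

Emit:
step_arm:
  deltas:
    - {"tx": 0, "ty": 0.05, "tz": 0, "yaw": 0, "fingers": 0}
    - {"tx": 0, "ty": 0.1, "tz": 0, "yaw": 0, "fingers": 0}
    - {"tx": 0, "ty": 0.13, "tz": 0, "yaw": 0, "fingers": 0}
    - {"tx": 0, "ty": 0.15, "tz": 0, "yaw": 0, "fingers": 0}
    - {"tx": 0, "ty": 0.15, "tz": 0, "yaw": 0, "fingers": 0}

```text
time: 14.07
ee_pos: [551.3, 52.1, 35.9]
eef_rot: [3.135, -0.12, 0.001]
contact_force: [-0.6, -9.7, 0.4]
opening: 0.4
grasp_force: 4.7
```

Emit:
step_arm:
  deltas:
    - {"tx": -0.1, "ty": -0.5, "tz": 0, "yaw": 0, "fingers": 0}
    - {"tx": -0.5, "ty": -0.8, "tz": 0.6, "yaw": 0, "fingers": 0}
    - {"tx": -1, "ty": -1.5, "tz": 1.6, "yaw": 0.4, "fingers": 0}
    - {"tx": -1.5, "ty": -2.7, "tz": 2.4, "yaw": 0.8, "fingers": 0.3}
    - {"tx": -2, "ty": -3.9, "tz": 3.1, "yaw": 1.2, "fingers": 0.6}
    - {"tx": -2.5, "ty": -5.1, "tz": 3.1, "yaw": 1.6, "fingers": 0.6}
    - {"tx": -2.5, "ty": -6.4, "tz": 3.1, "yaw": 2, "fingers": 0.6}
    - {"tx": -2.5, "ty": -7.7, "tz": 3.1, "yaw": 2.4, "fingers": 0.6}
    - {"tx": -2.5, "ty": -9, "tz": 3.1, "yaw": 2.7, "fingers": 0.6}
    - {"tx": -2.5, "ty": -10.3, "tz": 3.1, "yaw": 2.7, "fingers": 0.6}

```text
time: 14.9
ee_pos: [476.1, -254.6, 129.2]
eef_rot: [-3.124, -0.331, -0.001]
contact_force: [0.3, 0.1, -0.5]
opening: 43.3
grasp_force: 0.0
```

Emit:
step_arm:
  deltas:
    - {"tx": 0, "ty": -1.3, "tz": 0, "yaw": 0, "fingers": 0.6}
    - {"tx": 0, "ty": -2.6, "tz": 0, "yaw": 0, "fingers": 0.6}
    - {"tx": 0, "ty": -3.6, "tz": 0, "yaw": 0, "fingers": 0.6}
    - {"tx": 0, "ty": -4.2, "tz": 0, "yaw": 0, "fingers": 0.6}
    - {"tx": 0, "ty": -4.2, "tz": 0, "yaw": 0, "fingers": 0.6}
    - {"tx": 0, "ty": -4.2, "tz": 0, "yaw": 0, "fingers": 0.6}

```text
time: 15.4
ee_pos: [475.9, -379.5, 128.6]
eef_rot: [-3.125, -0.325, 0.001]
contact_force: [0.0, 0.1, -0.5]
opening: 52.6
grasp_force: 0.0
```

Run:
```python
from h import *
im,d,p=snap('wrist','w9'); o=robot.observe(); print(o['ee_pos'],o['eef_rot'])
_,X=load('w9'); blanks(X,im,22); 
snap('side','s9'); im,X=load('s9'); blanks(X,im,34); blanks(X,im,22)
```

```text
[ 476.39158662 -378.00007712  128.48392914] [-3.12328761e+00 -3.28207188e-01  4.50167997e-04]
[ 303  162   33  128 4081] [ 485.6 -376.7] [88.7 21.7] ang 11.7 z 21.6
[248 314  22  46 378] [ 395.3 -350.7] [ 7.  37.4] ang -5.4 z 21.7
[250 282  43  16 312] [558.1  73.2] [25.2 88.8] ang -2.0 z 33.7
[516 318  79  43 366] [10.1 45.5] [ 62.7 145.9] ang -14.6 z 33.7
[513 345  86  26 383] [ 0.  69.1] [146.1  26.4] ang 0.8 z 21.8
```

Emit:
step_arm:
  deltas:
    - {"tx": 0, "ty": 0, "tz": -1.2, "yaw": 0, "fingers": 0.6}
    - {"tx": 0, "ty": 0, "tz": -2.4, "yaw": 0, "fingers": 0.6}
    - {"tx": 0, "ty": 0, "tz": -3.2, "yaw": 0, "fingers": 0.6}
    - {"tx": 0, "ty": 0, "tz": -3.5, "yaw": 0, "fingers": 0.6}
    - {"tx": 0, "ty": 0, "tz": -3.5, "yaw": 0, "fingers": 0.6}
    - {"tx": 0, "ty": 0, "tz": -3.5, "yaw": 0, "fingers": 0}
    - {"tx": 0, "ty": 0, "tz": -3.5, "yaw": 0, "fingers": 0}
    - {"tx": 0, "ty": 0, "tz": -3.5, "yaw": 0, "fingers": 0}
    - {"tx": 0, "ty": 0, "tz": -3.5, "yaw": 0, "fingers": 0}
    - {"tx": 0, "ty": 0, "tz": -3.5, "yaw": 0, "fingers": 0}

```text
time: 16.33
ee_pos: [477.0, -379.2, 24.9]
eef_rot: [3.123, 0.328, 0.002]
contact_force: [-0.7, 0.4, -0.2]
opening: 23.0
grasp_force: 0.1
```

Emit:
step_arm:
  deltas:
    - {"tx": 0, "ty": 0, "tz": 0, "yaw": 0, "fingers": 0}
    - {"tx": 0, "ty": 0, "tz": 0.5, "yaw": 0, "fingers": 0}
    - {"tx": 0, "ty": 0, "tz": 1, "yaw": 0, "fingers": 0}
    - {"tx": 0, "ty": 0, "tz": 1, "yaw": 0, "fingers": 0}

```text
time: 16.67
ee_pos: [477.6, -380.1, 56.2]
eef_rot: [3.122, 0.328, 0.005]
contact_force: [-0.1, -0.0, -0.4]
opening: 22.1
grasp_force: 30.0
```

Emit:
step_arm:
  deltas:
    - {"tx": 0, "ty": 0.8, "tz": 0.5, "yaw": 0, "fingers": 0}
    - {"tx": 0, "ty": 2.0, "tz": 0.5, "yaw": -0.3, "fingers": 0}
    - {"tx": 0, "ty": 3.2, "tz": 0.5, "yaw": -0.6, "fingers": 0}
    - {"tx": 0, "ty": 4.4, "tz": 0.5, "yaw": -0.9, "fingers": 0}
    - {"tx": 0, "ty": 5.6, "tz": 0.5, "yaw": -1.2, "fingers": 0}
    - {"tx": 0, "ty": 6.8, "tz": 0.5, "yaw": -1.5, "fingers": 0}
    - {"tx": 0, "ty": 8, "tz": 0.5, "yaw": -1.8, "fingers": 0}
    - {"tx": 0, "ty": 9.2, "tz": 0.5, "yaw": -2.1, "fingers": 0}
    - {"tx": 0, "ty": 10.4, "tz": 0.5, "yaw": -2.4, "fingers": 0}
    - {"tx": 0, "ty": 11.6, "tz": 0.5, "yaw": -2.7, "fingers": 0}

```text
time: 17.5
ee_pos: [476.0, -29.2, 68.5]
eef_rot: [3.139, -0.118, -0.0]
contact_force: [0.9, -0.6, 0.2]
opening: 22.3
grasp_force: 30.0
```

Emit:
step_arm:
  deltas:
    - {"tx": 0, "ty": 1.1, "tz": 0, "yaw": 0, "fingers": 0}
    - {"tx": 0.3, "ty": 2.1, "tz": -0.4, "yaw": 0, "fingers": 0}
    - {"tx": 0.8, "ty": 2.1, "tz": -0.8, "yaw": 0, "fingers": 0}
    - {"tx": 1.4, "ty": 2.1, "tz": -0.9, "yaw": 0, "fingers": 0}
    - {"tx": 1.9, "ty": 2.1, "tz": -0.9, "yaw": 0, "fingers": 0}
    - {"tx": 2.2, "ty": 2.1, "tz": -0.9, "yaw": 0, "fingers": 0}
    - {"tx": 2.2, "ty": 2.1, "tz": -0.95, "yaw": 0, "fingers": 0}
    - {"tx": 2.2, "ty": 2.1, "tz": -0.95, "yaw": 0, "fingers": 0}

```text
time: 18.17
ee_pos: [541.9, 31.8, 39.8]
eef_rot: [3.139, -0.116, -0.001]
contact_force: [-0.4, 0.3, 0.5]
opening: 21.6
grasp_force: 30.0
```

Emit:
step_arm:
  deltas:
    - {"tx": 0, "ty": 0, "tz": -0.12, "yaw": 0, "fingers": 0}
    - {"tx": 0.08, "ty": 0, "tz": -0.12, "yaw": 0, "fingers": 0}
    - {"tx": 0.16, "ty": -0.01, "tz": -0.12, "yaw": 0, "fingers": 0}
    - {"tx": 0.22, "ty": -0.02, "tz": -0.12, "yaw": 0, "fingers": 0}
    - {"tx": 0.27, "ty": -0.02, "tz": -0.12, "yaw": 0, "fingers": 0}
    - {"tx": 0.32, "ty": -0.02, "tz": -0.12, "yaw": 0, "fingers": 0}
    - {"tx": 0.35, "ty": -0.02, "tz": -0.12, "yaw": 0, "fingers": 0}
    - {"tx": 0.35, "ty": -0.02, "tz": -0.12, "yaw": 0, "fingers": 0}

```text
time: 18.83
ee_pos: [550.5, 31.4, 36.6]
eef_rot: [-3.139, 0.115, 0.008]
contact_force: [-7.9, -0.3, 8.9]
opening: 21.8
grasp_force: 30.0
```

Emit:
step_arm:
  deltas:
    - {"tx": 0, "ty": 0, "tz": 0, "yaw": 0, "fingers": 0.35}
    - {"tx": 0, "ty": 0, "tz": 0, "yaw": 0, "fingers": 0.35}
    - {"tx": 0, "ty": 0, "tz": 0, "yaw": 0, "fingers": 0.35}
    - {"tx": 0, "ty": 0, "tz": 0.7, "yaw": 0, "fingers": 0.35}
    - {"tx": -0.15, "ty": 0, "tz": 1.3, "yaw": 0, "fingers": 0.35}
    - {"tx": -0.2, "ty": -0.6, "tz": 1.3, "yaw": 0, "fingers": 0}
    - {"tx": -0.2, "ty": -1.1, "tz": 1.3, "yaw": 0, "fingers": 0}
    - {"tx": -0.2, "ty": -1.1, "tz": 1.3, "yaw": 0, "fingers": 0}
    - {"tx": -0.2, "ty": -1.1, "tz": 1.3, "yaw": 0, "fingers": 0}
    - {"tx": -0.2, "ty": -1.1, "tz": 1.3, "yaw": 0, "fingers": 0}

```text
time: 19.67
ee_pos: [547.1, -0.6, 75.5]
eef_rot: [-3.139, 0.114, 0.0]
contact_force: [0.3, 0.3, -0.7]
opening: 1.9
grasp_force: 0.0
```

Emit:
step_arm:
  deltas:
    - {"tx": 0, "ty": 0, "tz": -0.6, "yaw": 0, "fingers": 0}
    - {"tx": 0, "ty": 0, "tz": -1.3, "yaw": 0, "fingers": 0}
    - {"tx": 0, "ty": 0, "tz": -1.3, "yaw": 0, "fingers": 0}
    - {"tx": 0.01, "ty": 0.2, "tz": -1.3, "yaw": 0, "fingers": 0}
    - {"tx": 0.02, "ty": 0.4, "tz": -1.3, "yaw": 0, "fingers": 0}
    - {"tx": 0.04, "ty": 0.6, "tz": -1.3, "yaw": 0, "fingers": 0}
    - {"tx": 0.05, "ty": 0.75, "tz": -1.3, "yaw": 0, "fingers": 0}
    - {"tx": 0.06, "ty": 0.9, "tz": -1.3, "yaw": 0, "fingers": 0}
    - {"tx": 0.06, "ty": 1.0, "tz": -1.3, "yaw": 0, "fingers": 0}
    - {"tx": 0.06, "ty": 1.0, "tz": -1.3, "yaw": 0, "fingers": 0}

```text
time: 20.5
ee_pos: [549.0, 29.5, 37.1]
eef_rot: [-3.139, 0.113, -0.001]
contact_force: [0.3, 0.4, -0.0]
opening: 0.1
grasp_force: 0.0
```

Emit:
step_arm:
  deltas:
    - {"tx": 0, "ty": 0.05, "tz": 0, "yaw": 0, "fingers": 0}
    - {"tx": 0, "ty": 0.1, "tz": 0, "yaw": 0, "fingers": 0}
    - {"tx": 0, "ty": 0.14, "tz": 0, "yaw": 0, "fingers": 0}
    - {"tx": 0, "ty": 0.14, "tz": 0, "yaw": 0, "fingers": 0}

```text
time: 20.83
ee_pos: [548.8, 30.2, 37.0]
eef_rot: [3.137, -0.118, 0.001]
contact_force: [0.7, -5.7, 1.7]
opening: 0.5
grasp_force: 2.9
```

Emit:
step_arm:
  deltas:
    - {"tx": -0.1, "ty": -0.5, "tz": 0, "yaw": 0, "fingers": 0}
    - {"tx": -0.6, "ty": -0.9, "tz": 0.6, "yaw": 0, "fingers": 0}
    - {"tx": -1.2, "ty": -1.8, "tz": 1.6, "yaw": -0.3, "fingers": 0}
    - {"tx": -1.8, "ty": -2.9, "tz": 2.4, "yaw": -0.6, "fingers": 0.3}
    - {"tx": -2.4, "ty": -4, "tz": 3.1, "yaw": -0.95, "fingers": 0.6}
    - {"tx": -3, "ty": -5.1, "tz": 3.1, "yaw": -0.95, "fingers": 0.6}
    - {"tx": -3.6, "ty": -6.2, "tz": 3.1, "yaw": -0.95, "fingers": 0.6}
    - {"tx": -4.2, "ty": -7.3, "tz": 3.1, "yaw": -0.95, "fingers": 0.6}
    - {"tx": -4.8, "ty": -8.4, "tz": 3.1, "yaw": -0.95, "fingers": 0.6}
    - {"tx": -5.4, "ty": -9.5, "tz": 3.1, "yaw": -0.95, "fingers": 0.6}

```text
time: 21.67
ee_pos: [385.6, -253.5, 130.0]
eef_rot: [-3.129, 0.271, -0.001]
contact_force: [1.2, -0.3, -0.2]
opening: 43.8
grasp_force: 0.0
```

Emit:
step_arm:
  deltas:
    - {"tx": -0.5, "ty": -1.1, "tz": 0, "yaw": 0, "fingers": 0.6}
    - {"tx": -0.9, "ty": -2.1, "tz": 0, "yaw": 0, "fingers": 0.6}
    - {"tx": -0.9, "ty": -2.8, "tz": 0, "yaw": 0, "fingers": 0.6}
    - {"tx": -0.9, "ty": -2.8, "tz": 0, "yaw": 0, "fingers": 0.6}
    - {"tx": -0.9, "ty": -2.8, "tz": 0, "yaw": 0, "fingers": 0.6}

```text
time: 22.08
ee_pos: [359.2, -337.3, 129.7]
eef_rot: [3.129, -0.276, 0.0]
contact_force: [-0.3, 0.3, -0.3]
opening: 52.8
grasp_force: 0.0
```

Run:
```python
from h import *
print(atz('w6',339,339,22))
im,d,p=snap('wrist','w10'); o=robot.observe(); print(o['ee_pos'],o['eef_rot'])
_,X=load('w10'); blanks(X,im,22); 
snap('side','s10'); im,X=load('s10'); blanks(X,im,34); blanks(X,im,22)
```

```text
[ 369.7 -338.2   22. ]
[ 359.51619481 -335.98832323  129.52863206] [-3.12916809e+00  2.72351919e-01  6.78140942e-04]
[ 260  165   36  128 4081] [ 370.5 -310.5] [21.9 89.4] ang -10.1 z 21.6
[250 275  48  23 587] [557.6  61.6] [49.5 91.5] ang -3.2 z 33.8
[517 315  79  45 372] [10.9 42.7] [ 72.8 147.2] ang -17.6 z 34.0
[512 314  87  58 496] [19.1 54.8] [ 83.3 177.6] ang -33.3 z 22.3
```

Emit:
step_arm:
  deltas:
    - {"tx": 0.07, "ty": 0.9, "tz": 0, "yaw": 0, "fingers": 0.6}
    - {"tx": 0.07, "ty": 0.9, "tz": -1, "yaw": 0, "fingers": 0.6}
    - {"tx": 0.07, "ty": 0.9, "tz": -2, "yaw": 0, "fingers": 0.6}
    - {"tx": 0.07, "ty": 0.9, "tz": -3, "yaw": 0, "fingers": 0.6}
    - {"tx": 0.07, "ty": 0.9, "tz": -3.53, "yaw": 0, "fingers": 0.6}
    - {"tx": 0.07, "ty": 0.9, "tz": -3.53, "yaw": 0, "fingers": 0.6}
    - {"tx": 0.07, "ty": 0.9, "tz": -3.53, "yaw": 0, "fingers": 0}
    - {"tx": 0.07, "ty": 0.9, "tz": -3.53, "yaw": 0, "fingers": 0}
    - {"tx": 0.07, "ty": 0.9, "tz": -3.53, "yaw": 0, "fingers": 0}
    - {"tx": 0.07, "ty": 0.9, "tz": -3.53, "yaw": 0, "fingers": 0}

```text
time: 23.02
ee_pos: [362.6, -309.5, 25.0]
eef_rot: [3.129, -0.27, 0.003]
contact_force: [-0.5, -0.2, 0.9]
opening: 29.7
grasp_force: 0.0
```

Emit:
step_arm:
  deltas:
    - {"tx": 0, "ty": 0, "tz": 0, "yaw": 0, "fingers": 0}
    - {"tx": 0, "ty": 0, "tz": 0, "yaw": 0, "fingers": 0}
    - {"tx": 0, "ty": 0, "tz": 0.5, "yaw": 0, "fingers": 0}
    - {"tx": 0, "ty": 0, "tz": 1, "yaw": 0, "fingers": 0}
    - {"tx": 0, "ty": 0, "tz": 1, "yaw": 0, "fingers": 0}
    - {"tx": 0, "ty": 0, "tz": 1, "yaw": 0, "fingers": 0}

```text
time: 23.52
ee_pos: [362.4, -309.4, 54.3]
eef_rot: [3.129, -0.271, 0.003]
contact_force: [-0.2, -0.1, -0.1]
opening: 21.6
grasp_force: 30.0
```

Emit:
step_arm:
  deltas:
    - {"tx": 0.2, "ty": 0.6, "tz": 0.4, "yaw": 0, "fingers": 0}
    - {"tx": 0.5, "ty": 1.7, "tz": 0.5, "yaw": 0.2, "fingers": 0}
    - {"tx": 0.9, "ty": 2.8, "tz": 0.5, "yaw": 0.4, "fingers": 0}
    - {"tx": 1.3, "ty": 3.9, "tz": 0.5, "yaw": 0.6, "fingers": 0}
    - {"tx": 1.7, "ty": 5, "tz": 0.5, "yaw": 0.95, "fingers": 0}
    - {"tx": 2.1, "ty": 6.1, "tz": 0.5, "yaw": 0.95, "fingers": 0}
    - {"tx": 2.5, "ty": 7.2, "tz": 0.5, "yaw": 0.95, "fingers": 0}
    - {"tx": 2.9, "ty": 8.3, "tz": 0.5, "yaw": 0.95, "fingers": 0}
    - {"tx": 3.3, "ty": 9.4, "tz": 0.5, "yaw": 0.95, "fingers": 0}
    - {"tx": 3.7, "ty": 10.5, "tz": 0.5, "yaw": 0.95, "fingers": 0}

```text
time: 24.35
ee_pos: [472.6, 7.6, 68.1]
eef_rot: [3.139, -0.115, -0.001]
contact_force: [0.3, -1.1, -0.1]
opening: 21.9
grasp_force: 30.0
```

Emit:
step_arm:
  deltas:
    - {"tx": 0.2, "ty": 0.15, "tz": 0, "yaw": 0, "fingers": 0}
    - {"tx": 0.4, "ty": 0.15, "tz": -0.4, "yaw": 0, "fingers": 0}
    - {"tx": 0.8, "ty": 0.15, "tz": -0.8, "yaw": 0, "fingers": 0}
    - {"tx": 1.3, "ty": 0.15, "tz": -0.9, "yaw": 0, "fingers": 0}
    - {"tx": 1.8, "ty": 0.15, "tz": -0.9, "yaw": 0, "fingers": 0}
    - {"tx": 2.2, "ty": 0.15, "tz": -0.9, "yaw": 0, "fingers": 0}
    - {"tx": 2.3, "ty": 0.15, "tz": -0.95, "yaw": 0, "fingers": 0}
    - {"tx": 2.3, "ty": 0.15, "tz": -0.95, "yaw": 0, "fingers": 0}
    - {"tx": 2.3, "ty": 0.15, "tz": -0.95, "yaw": 0, "fingers": 0}

```text
time: 25.1
ee_pos: [540.6, 9.9, 39.6]
eef_rot: [3.139, -0.116, -0.003]
contact_force: [0.1, -0.1, -0.8]
opening: 21.5
grasp_force: 30.0
```

Emit:
step_arm:
  deltas:
    - {"tx": 0, "ty": 0, "tz": -0.1, "yaw": 0, "fingers": 0}
    - {"tx": 0.08, "ty": 0, "tz": -0.1, "yaw": 0, "fingers": 0}
    - {"tx": 0.16, "ty": -0.01, "tz": -0.1, "yaw": 0, "fingers": 0}
    - {"tx": 0.22, "ty": -0.02, "tz": -0.1, "yaw": 0, "fingers": 0}
    - {"tx": 0.27, "ty": -0.02, "tz": -0.1, "yaw": 0, "fingers": 0}
    - {"tx": 0.32, "ty": -0.02, "tz": -0.1, "yaw": 0, "fingers": 0}
    - {"tx": 0.35, "ty": -0.02, "tz": -0.1, "yaw": 0, "fingers": 0}
    - {"tx": 0.35, "ty": -0.02, "tz": -0.1, "yaw": 0, "fingers": 0}

```text
time: 25.77
ee_pos: [548.7, 9.7, 36.7]
eef_rot: [-3.139, 0.115, 0.012]
contact_force: [-9.2, 1.1, 7.5]
opening: 21.6
grasp_force: 30.0
```

Emit:
step_arm:
  deltas:
    - {"tx": 0, "ty": 0, "tz": 0, "yaw": 0, "fingers": 0.35}
    - {"tx": 0, "ty": 0, "tz": 0, "yaw": 0, "fingers": 0.35}
    - {"tx": 0, "ty": 0, "tz": 0, "yaw": 0, "fingers": 0.35}
    - {"tx": 0, "ty": 0, "tz": 0.7, "yaw": 0, "fingers": 0.35}
    - {"tx": -0.15, "ty": 0, "tz": 1.3, "yaw": 0, "fingers": 0.35}
    - {"tx": -0.2, "ty": -0.6, "tz": 1.3, "yaw": 0, "fingers": 0}
    - {"tx": -0.2, "ty": -1.1, "tz": 1.3, "yaw": 0, "fingers": 0}
    - {"tx": -0.2, "ty": -1.1, "tz": 1.3, "yaw": 0, "fingers": 0}
    - {"tx": -0.2, "ty": -1.1, "tz": 1.3, "yaw": 0, "fingers": 0}
    - {"tx": -0.2, "ty": -1.1, "tz": 1.3, "yaw": 0, "fingers": 0}

```text
time: 26.6
ee_pos: [546.6, -22.6, 76.2]
eef_rot: [-3.139, 0.114, -0.0]
contact_force: [-0.8, 0.5, -0.3]
opening: 2.0
grasp_force: 0.0
```

Emit:
step_arm:
  deltas:
    - {"tx": 0, "ty": 0, "tz": -0.6, "yaw": 0, "fingers": 0}
    - {"tx": 0, "ty": 0, "tz": -1.3, "yaw": 0, "fingers": 0}
    - {"tx": 0, "ty": 0, "tz": -1.3, "yaw": 0, "fingers": 0}
    - {"tx": 0.01, "ty": 0.2, "tz": -1.3, "yaw": 0, "fingers": 0}
    - {"tx": 0.02, "ty": 0.4, "tz": -1.3, "yaw": 0, "fingers": 0}
    - {"tx": 0.04, "ty": 0.6, "tz": -1.3, "yaw": 0, "fingers": 0}
    - {"tx": 0.05, "ty": 0.75, "tz": -1.3, "yaw": 0, "fingers": 0}
    - {"tx": 0.06, "ty": 0.9, "tz": -1.3, "yaw": 0, "fingers": 0}
    - {"tx": 0.06, "ty": 1.0, "tz": -1.3, "yaw": 0, "fingers": 0}
    - {"tx": 0.06, "ty": 1.0, "tz": -1.3, "yaw": 0, "fingers": 0}

```text
time: 27.43
ee_pos: [548.4, 7.5, 37.6]
eef_rot: [-3.139, 0.113, -0.001]
contact_force: [-0.2, 1.1, -0.2]
opening: 0.5
grasp_force: 0.0
```

Emit:
step_arm:
  deltas:
    - {"tx": 0, "ty": 0.05, "tz": 0, "yaw": 0, "fingers": 0}
    - {"tx": 0, "ty": 0.1, "tz": 0, "yaw": 0, "fingers": 0}
    - {"tx": 0, "ty": 0.14, "tz": 0, "yaw": 0, "fingers": 0}
    - {"tx": 0, "ty": 0.14, "tz": 0, "yaw": 0, "fingers": 0}

```text
time: 27.77
ee_pos: [548.2, 8.2, 37.6]
eef_rot: [3.137, -0.119, 0.001]
contact_force: [0.1, -6.1, 1.8]
opening: 0.5
grasp_force: 3.0
```

Emit:
step_arm:
  deltas:
    - {"tx": -0.1, "ty": -0.5, "tz": 0, "yaw": 0, "fingers": 0}
    - {"tx": -0.6, "ty": -0.5, "tz": 0.6, "yaw": 0, "fingers": 0}
    - {"tx": -1.4, "ty": -0.2, "tz": 1.6, "yaw": 0, "fingers": 0}
    - {"tx": -2.2, "ty": 0.3, "tz": 2.4, "yaw": 0, "fingers": 0}
    - {"tx": -2.8, "ty": 0.7, "tz": 2.4, "yaw": 0, "fingers": 0}
    - {"tx": -2.8, "ty": 0.7, "tz": 2.4, "yaw": 0, "fingers": 0}
    - {"tx": -2.8, "ty": 0.7, "tz": 2.4, "yaw": 0, "fingers": 0}

```text
time: 28.35
ee_pos: [463.6, 32.7, 109.6]
eef_rot: [-3.138, 0.113, -0.0]
contact_force: [0.8, 0.5, 0.6]
opening: 0.2
grasp_force: 0.0
```

Run:
```python
from h import *
im,d,p=snap('wrist','w11'); o=robot.observe(); print(o['ee_pos'])
_,X=load('w11'); blanks(X,im,34); topfence(X,im)
m=(abs(X[...,2]-34)<3)&(im[...,0].astype(int)>im[...,2]+12)
J=jig(X[m]); J=J[(J[:,1]<60)&(J[:,1]>-30)&(abs(J[:,0])<60)]
for y in range(-20,55,5):
    q=J[abs(J[:,1]-y)<1.5]; print(y,q[:,0].min(),q[:,0].max(),end=' | ')
print('y',J[:,1].min(),J[:,1].max())
cv2.imwrite('pics/w11c.png',cv2.resize(im[0:340,60:560,::-1],(800,544),interpolation=2))
```

```text
[464.40712544  32.07661035 109.48801073]
[  206     0   129   178 21438] [557.6  52.3] [66.4 89.5] ang -4.1 z 33.4
z30 [  184     0   151   178 20045] [511.  16.  26.] [603.  99.  34.] [array([558.1,  58.2]), array([78.1, 89.5]), np.float64(85.9)] [93. 55. 33.]Traceback (most recent call last):
  File "<stdin>", line 7, in <module>
    return umr_minimum(a, axis, None, out, keepdims, initial, where)
ValueError: zero-size array to reduction operation minimum which has no identity
```

Emit:
step_arm:
  deltas:
    - {"tx": 0.3, "ty": 0.8, "tz": -0.5, "yaw": 0, "fingers": 0.42}
    - {"tx": 0.5, "ty": 0.8, "tz": -1.4, "yaw": 0, "fingers": 0.42}
    - {"tx": 0.5, "ty": 0.8, "tz": -2.2, "yaw": 0, "fingers": 0.42}
    - {"tx": 0.5, "ty": 0.8, "tz": -2.4, "yaw": 0, "fingers": 0.42}
    - {"tx": 0.7, "ty": 0.78, "tz": -2.4, "yaw": 0, "fingers": 0.42}
    - {"tx": 0.9, "ty": 0.77, "tz": -2.4, "yaw": 0, "fingers": 0.42}
    - {"tx": 1.1, "ty": 0.76, "tz": -2.4, "yaw": 0, "fingers": 0.42}
    - {"tx": 1.2, "ty": 0.75, "tz": -2.4, "yaw": 0, "fingers": 0.42}
    - {"tx": 1.3, "ty": 0.75, "tz": -2.4, "yaw": 0, "fingers": 0.42}
    - {"tx": 1.3, "ty": 0.75, "tz": -2.4, "yaw": 0, "fingers": 0.42}

```text
time: 29.23
ee_pos: [503.7, 54.3, 37.9]
eef_rot: [-3.139, 0.115, -0.001]
contact_force: [-0.2, -0.2, 0.2]
opening: 37.0
grasp_force: 0.0
```

Emit:
step_arm:
  deltas:
    - {"tx": 0.05, "ty": 0, "tz": 0, "yaw": 0, "fingers": 0.42}
    - {"tx": 0.1, "ty": 0, "tz": 0, "yaw": 0, "fingers": 0.42}
    - {"tx": 0.15, "ty": 0, "tz": 0, "yaw": 0, "fingers": 0.42}
    - {"tx": 0.15, "ty": 0, "tz": 0, "yaw": 0, "fingers": 0.42}

```text
time: 29.57
ee_pos: [504.0, 54.5, 36.9]
eef_rot: [-3.139, 0.114, 0.011]
contact_force: [-9.6, 0.5, 7.5]
opening: 36.9
grasp_force: 4.7
```

Emit:
step_arm:
  deltas:
    - {"tx": -0.5, "ty": 0.03, "tz": 0, "yaw": 0, "fingers": 0.42}
    - {"tx": -0.5, "ty": 0.03, "tz": 0, "yaw": 0, "fingers": 0}
    - {"tx": -0.5, "ty": 0.03, "tz": 0, "yaw": 0, "fingers": 0}
    - {"tx": -0.5, "ty": 0.03, "tz": 0, "yaw": 0, "fingers": 0}
    - {"tx": -0.5, "ty": 0.03, "tz": 0, "yaw": 0, "fingers": 0}
    - {"tx": -0.3, "ty": 0.02, "tz": 0, "yaw": 0, "fingers": 0}
    - {"tx": -0.1, "ty": 0, "tz": 0, "yaw": 0, "fingers": 0}
    - {"tx": 0, "ty": 0, "tz": 0, "yaw": 0, "fingers": 0}
    - {"tx": 0.04, "ty": 0, "tz": 0, "yaw": 0, "fingers": 0}
    - {"tx": 0.04, "ty": 0, "tz": 0, "yaw": 0, "fingers": 0}

```text
time: 30.4
ee_pos: [504.0, 54.6, 36.2]
eef_rot: [-3.139, 0.114, 0.018]
contact_force: [-12.4, 2.1, 9.0]
opening: 0.6
grasp_force: 6.5
```

Emit:
step_arm:
  deltas:
    - {"tx": -0.6, "ty": 0, "tz": 0, "yaw": 0, "fingers": 0}
    - {"tx": -0.6, "ty": 0, "tz": 1.2, "yaw": 0, "fingers": 0}
    - {"tx": -0.6, "ty": -0.5, "tz": 2.5, "yaw": 0, "fingers": 0}
    - {"tx": -0.3, "ty": -1.2, "tz": 3.8, "yaw": 0, "fingers": 0}
    - {"tx": 0.2, "ty": -2, "tz": 5, "yaw": 0, "fingers": 0}
    - {"tx": 1.0, "ty": -2.9, "tz": 5.3, "yaw": 0, "fingers": 0}
    - {"tx": 2.0, "ty": -3.7, "tz": 5.3, "yaw": 0, "fingers": 0}
    - {"tx": 3.1, "ty": -4, "tz": 5.3, "yaw": 0, "fingers": 0}
    - {"tx": 3.85, "ty": -4, "tz": 5.3, "yaw": 0, "fingers": 0}
    - {"tx": 3.85, "ty": -4, "tz": 5.3, "yaw": 0, "fingers": 0}

```text
time: 31.23
ee_pos: [629.0, -66.6, 196.6]
eef_rot: [3.138, -0.115, 0.006]
contact_force: [-0.1, 0.3, 0.4]
opening: 0.5
grasp_force: 0.0
```

Emit:
step_arm:
  deltas:
    - {"tx": 0, "ty": 0, "tz": 0, "yaw": 0, "fingers": 0}
    - {"tx": 0, "ty": 0, "tz": 0, "yaw": 0, "fingers": 0}

```text
time: 31.4
ee_pos: [623.8, -66.0, 196.0]
eef_rot: [3.139, -0.116, -0.002]
contact_force: [1.0, -0.1, 0.7]
opening: 0.2
grasp_force: 0.0
```

Run:
```python
from h import *
o=robot.observe(); print(o['ee_pos'],jig(o['ee_pos']))
snap('side','s12'); im,X=load('s12')
m=(X[...,2]>110)&(X[...,2]<160)&(im[...,0].astype(int)>im[...,2]+12)
J=jig(X[m]); k=(abs(J[:,0]-76)<40)&(abs(J[:,1]+91)<60); q=J[k]; z=X[m][k][:,2]; print(k.sum(),q.min(0),q.max(0),np.percentile(z,[0,50,100]))
b=(abs(X[...,2]-34)<3)&(im[...,0].astype(int)>im[...,2]+12); J=jig(X[b]); J=J[(abs(J[:,0])<60)&(abs(J[:,1]-20)<50)]
print(len(J),J.min(0),J.max(0))
s=(abs(X[...,2]-30)<4)&(im.min(2)>90); J=jig(X[s]); J=J[(J[:,0]>40)&(J[:,0]<75)&(J[:,1]<0)&(J[:,1]>-120)]; print('stop',len(J),np.percentile(J[:,0],[0,5,50,95,100]) if len(J) else '')
cv2.imwrite('pics/s12c.png',cv2.resize(im[170:350,180:380,::-1],(666,600),interpolation=2))
```

```text
[623.77318029 -65.97459277 195.95056551] [ 77.6 -90.3]
344 [  55.2 -119.6] [ 93.6 -65.3] [128.38603233 144.86743837 158.40886561]
804 [-42.1 -14.2] [48.2 56. ]
stop 81 [47.7 49.  57.7 61.1 62. ]
```

View pics/s12c.png

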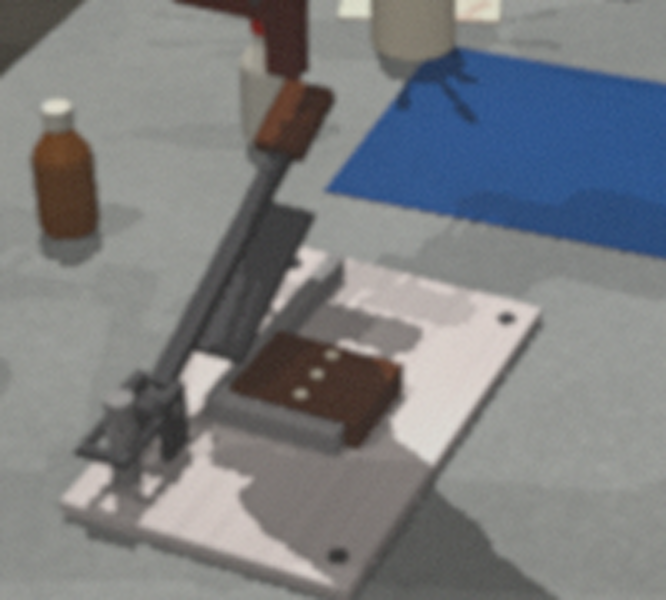

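Emit:
step_arm:
  deltas:
    - {"tx": -0.05, "ty": 0, "tz": -0.5, "yaw": 0, "fingers": 0}
    - {"tx": -0.05, "ty": 0, "tz": -0.9, "yaw": 0, "fingers": 0}
    - {"tx": -0.06, "ty": -0.1, "tz": -1.2, "yaw": 0, "fingers": 0}
    - {"tx": -0.07, "ty": -0.27, "tz": -1.55, "yaw": 0, "fingers": 0}
    - {"tx": -0.08, "ty": -0.4, "tz": -1.9, "yaw": 0, "fingers": 0}
    - {"tx": -0.09, "ty": -0.52, "tz": -2.2, "yaw": 0, "fingers": 0}
    - {"tx": -0.1, "ty": -0.6, "tz": -2.5, "yaw": 0, "fingers": 0}
    - {"tx": -0.1, "ty": -0.7, "tz": -2.9, "yaw": 0, "fingers": 0}
    - {"tx": -0.1, "ty": -0.7, "tz": -2.9, "yaw": 0, "fingers": 0}

```text
time: 32.2
ee_pos: [620.4, -87.5, 107.1]
eef_rot: [3.139, -0.116, -0.003]
contact_force: [-0.2, 0.8, 3.2]
opening: 0.7
grasp_force: 1.4
```

Emit:
step_arm:
  deltas:
    - {"tx": 0, "ty": -0.03, "tz": -0.2, "yaw": 0, "fingers": 0}
    - {"tx": 0, "ty": -0.06, "tz": -0.4, "yaw": 0, "fingers": 0}
    - {"tx": 0, "ty": -0.09, "tz": -0.6, "yaw": 0, "fingers": 0}
    - {"tx": 0, "ty": -0.11, "tz": -0.8, "yaw": 0, "fingers": 0}
    - {"tx": 0, "ty": -0.12, "tz": -0.95, "yaw": 0, "fingers": 0}
    - {"tx": 0, "ty": -0.12, "tz": -0.95, "yaw": 0, "fingers": 0}

```text
time: 32.7
ee_pos: [621.1, -91.1, 80.2]
eef_rot: [3.138, -0.116, -0.0]
contact_force: [-0.3, -0.2, 1.7]
opening: 0.6
grasp_force: 0.9
```

Emit:
step_arm:
  deltas:
    - {"tx": 0, "ty": 0, "tz": -0.08, "yaw": 0, "fingers": 0}
    - {"tx": 0, "ty": 0, "tz": -0.16, "yaw": 0, "fingers": 0}
    - {"tx": 0, "ty": 0, "tz": -0.22, "yaw": 0, "fingers": 0}
    - {"tx": 0, "ty": 0, "tz": -0.22, "yaw": 0, "fingers": 0}

```text
time: 33.03
ee_pos: [621.5, -91.2, 77.2]
eef_rot: [-3.138, 0.117, -0.001]
contact_force: [-11.1, 0.3, 30.3]
opening: 0.5
grasp_force: 14.8
```

Firm bottom stop. Lift off and check that it holds.

Emit:
step_arm:
  deltas:
    - {"tx": 0, "ty": 0, "tz": 0.3, "yaw": 0, "fingers": 0}
    - {"tx": 0, "ty": 0, "tz": 1.3, "yaw": 0, "fingers": 0}
    - {"tx": 0, "ty": -0.5, "tz": 2.5, "yaw": 0, "fingers": 0}
    - {"tx": 0, "ty": -1.5, "tz": 3.7, "yaw": 0, "fingers": 0}
    - {"tx": 0, "ty": -2.5, "tz": 4.5, "yaw": 0, "fingers": 0}
    - {"tx": 0, "ty": -2.5, "tz": 4.5, "yaw": 0, "fingers": 0}

```text
time: 33.53
ee_pos: [622.9, -173.8, 215.9]
eef_rot: [3.133, -0.127, 0.016]
contact_force: [0.6, -1.1, 0.3]
opening: 0.3
grasp_force: 0.0
```

Run:
```python
from h import *
im,d,p=snap('side','s13'); _,X=load('s13')
b=(abs(X[...,2]-34)<3)&(im[...,0].astype(int)>im[...,2]+12); J=jig(X[b]); J=J[(abs(J[:,0])<60)&(abs(J[:,1]-20)<50)]
print(len(J),J.min(0),J.max(0))
J=jig(X.reshape(-1,3)); Z=X[...,2].ravel(); k=(abs(J[:,0]-76)<12)&(abs(J[:,1]+115)<15); print('handle z',np.percentile(Z[k],[5,50,95]))
cv2.imwrite('pics/s13c.png',cv2.resize(im[130:450,120:380,::-1],(487,600),interpolation=2))
```

```text
732 [-42.8 -14.9] [45.7 57.5]
handle z [ 11.98624616 288.26056378 319.54846136]
```

View pics/s13c.png

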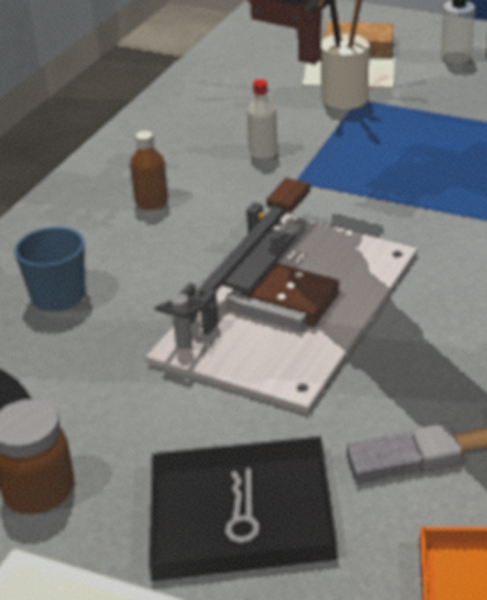

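Run:
```python
from h import *
for i in range(2):
    im,d,p=snap('side','s14'); _,X=load('s14')
    m=(im[...,0].astype(int)>im[...,2]+12)&(X[...,2]>40)&(X[...,2]<170); J=jig(X[m]); z=X[m][:,2]
    k=(abs(J[:,0]-76)<30)&(J[:,1]<-70)&(J[:,1]>-150); print(k.sum(),np.percentile(z[k],[5,50,90]),np.median(J[k],0),J[k].min(0),J[k].max(0))
o=robot.observe(); print(o['time'],o['joint_velocities'].round(3))
```

```text
250 [53.88148615 60.66410745 63.33958365] [  73.3  -108.25] [  56.4 -142.9] [ 93.8 -72.6]
248 [55.12246125 60.70805295 63.01197986] [  73.9 -108.8] [  56.5 -145.8] [ 93.  -70.4]
33.6833 [-0.022  0.02  -0.034  0.022 -0.003 -0.     0.   ]
```

Handle top at 60 mm: level and held by the catch.

```bash
python3 -c "
from bench import robot
print(robot.finish_job())"
```

```text
the job is handed in; nothing more can be done
None
```

The job is done and handed in: the clip lies in the black tray, all three blanks that were there are tight against the fence and end stop, the arm is held down by the catch, and the glue bottle, lacquer jar and brush jar were left standing. On the way in the first blank hit the raised keeper bar and fell onto the bed, where I picked it up again.

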